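# Make up the kit trays for two picture-framing jobs

### The arm

A 6-joint arm with a two-finger parallel gripper is mounted at the origin on a cart in front of the work surface, level with it; the furniture and walls round the work are solid. World frame = base frame: x ahead of the robot, y to its left, z up, the work surface at z = 0. Lengths are in m, angles in rad, forces in N, time in s.
With the tool pointing down it reaches from about 0.3 to 0.875 m from the base axis. Payload 6.4 kg.
Tool frame: the origin (TCP) lies midway between the tips of the shut fingers; the grasp point (between the pads) lies 19 mm behind it (ctrl.pinch_z is the distance from the TCP to the grasp point, in m); z points along the fingers, y is the line along which they close (so a half turn about z gives the same grasp; the last joint's range is limited). The gripper opens to 85 mm and grips with 20 to 120 N. Pads are 22 mm wide; open, the fingers measure 114 mm over their backs; the gripper's body (76 mm by 85 mm) begins 54 mm behind the grasp point. The pads swing forward as they close: fully open they stand 13 mm farther back than shut.
Start: joints at [-1.355, 0.181, 1.607, -0, 1.354, -0.206], TCP at [0.235, -0.525, 0.207] pointing down, gripper open.
Joint ranges: [-2.99, 2.99], [-0.89, 2.07], [0.3, 2.58], [-1.14, 4.28], [0, 2.63], [-3.12, 3.12]. Speed limits (rad/s): [2.57, 2.57, 3.01, 3.14, 3.14, 3.14].

### API

Orientations are given as a unit quaternion [w, x, y, z].
In Python, from bench import ctrl gives the robot as it stands.
- The arm moves only by the tool apply_moves, never from a script. Its argument "moves" is a list of rows, each an object with "jaw": the opening, from 0 (shut) to 1 (fully open); "offset": the shift along the tool's x, y, z in mm, a list of three; "rot": the turn, a rotation vector about the tool's x, y, z in degrees, a list of three. In form: [{"jaw": jaw, "offset": [dx, dy, dz], "rot": [ax, ay, az]}, ...]. A call has exactly 5 rows; each row shifts and turns the commanded pose from where the row before left it, along the tool's axes as they then stand; what a row does not reach is not made up. A row lasts 1/8 s, in which the tool goes at most 62.5 mm and 10.7 degrees, less where a joint would pass 70% of its speed; a pose out of reach is approached as far as the arm can. A call is refused whole if a number of a shift passes 62.5 or a number of a turn 10.7, either way. A call with a gripper value outside its range is refused whole. The fingers move at their own pace and stop on an object; the grip force is fixed at half the most. Time passes only in rows, so rows that do not move let the fingers close, or fill a call up. It gives the time, the measured TCP pose, the force, the opening and the grip force at its end, in the units of the state.
- ctrl.get_obs(): the state, without advancing time (a new reading comes with each control period).
- ctrl.camera(name): name is "scene" or "top"; returns (picture, depth): 420x560x3 uint8, red, green, blue; 420x560 float32, m along the optical axis (not along the pixel's ray), 0 where there is no reading.
- ctrl.camera_params(name): a dict with "K" (3x3 intrinsics, pixels), "dist" ([k1, k2, p1, p2, k3] as OpenCV has them; the pictures are not rectified), "cam_to_world" (4x4, takes a point from camera to world coordinates). Camera axes: x right, y down, z forward; pixel columns grow to the right and rows downward; lengths in m; the calibration is good to about 2 mm. A picture is of the moment at which its call begins. camera_params takes no time and is no camera call.
- ctrl.hand_in(): hands the job in; it is judged then, once.
Trained networks look in the newest picture that a camera, given by its name, has taken for a name from the list of things; names that differ only in an ending like _2 or _b are one class to them, and where a whole thing is asked for, a point or a joint stands for the part that bears it (a point fixed in the world has none). Each returns a list of dicts, best first, with "score" (0 to 1); they miss things now and then, are a little off and sometimes report something else, mostly with a low value. They report only what shows in the picture. A call takes as long as a camera call. They do not tell look-alikes from the thing itself.
- ctrl.outline_of(camera, target): "region" (420x560 bool, what is visible of it) and "position" ([column, row] in pixels, amid what is visible of it).
The state is a dict: "time_s": time; "q": joint angles; "dq": joint speeds; "joint_efforts": joint torques, N m; "eef_pos": TCP position; "eef_rot": TCP orientation; "wrist_force": force on the tool from outside, world axes, zero at the start; "torque": the same for the moment, N m; "opening": opening from 0.0 (shut) to 1.0 (fully open); "grasp_force": force on a finger pad.
Only numpy, scipy, OpenCV 4.12 (cv2) and the standard library are available. Lean on these libraries where they do the work, as an engineer would, in place of code of your own. Each camera call takes 0.05 s, during which the arm holds its last target. There are 200 camera calls.

### The job

Make up the kits for today's two frames. Red tray: the gilt corner sample in its nest and the box of staples in the big bay. Blue tray: the black corner sample in its nest, the tin of tacks in the big bay and the bradawl in the long slot. Everything must lie flat right down on the tray boards, and the silver sample stays where it is.

Things in the scene. Friction and masses are not known exactly. Their poses are not given: they have to be found in the camera images.
- corner_gilt: Gold-coloured (gilt) L-shaped frame corner sample, 62x62x18 mm high. Origin under the centre of the 62 mm square, z up. One leg fills x -31..-5 mm (all y), the other y +5..+31 mm (all x); the (+x,-y) quarter is empty. Legs 26 mm wide; outer faces upright, inner faces upright only up to 8 mm, then sloping back: grip low. For the red tray.
- corner_black: Black L-shaped frame corner sample, 62x62x18 mm high. Origin under the centre of the 62 mm square, z up. One leg fills x -31..-5 mm (all y), the other y +5..+31 mm (all x); the (+x,-y) quarter is empty. Legs 26 mm wide; outer faces upright, inner faces upright only up to 8 mm, then sloping back: grip low. For the blue tray.
- staple_box: Orange and white cardboard box of staples, 52 (x) x 88 (y) x 30 mm high, a plain block; origin under its centre, z up. Goes in the big bay of the red tray, its long side along the tray's x.
- tack_tin: Round tin of tacks, white with a dark blue lid, 69 mm across, 36 mm high; origin under its centre, z up. Goes in the big bay of the blue tray.
- bradawl: Bradawl lying down, 118 mm long along y: wooden handle 25 mm wide and high from y = -7 to +59 mm, thin steel spike (4 mm, 12 mm up) from y = -59 to -7. Origin under the middle of its length, z up; it balances in the handle. Goes in the long slot of the blue tray, pointing either way.
- tray_red: Flat red board tray, 196(x) x 144(y) mm, fixed; origin under centre. Board top (pocket floor) at z 5 mm, wood strips between pockets up to 14. Pockets, centre (x,y): nest 74x74 mm (-51,25), its +x-y corner filled 16x16 (a sample's empty quarter goes there, axes as the tray's); no strip, for fingers, at nest's -x side, y -8..39, and +y side, x -65..-17; bay 98x81 (41,21.5); slot 132x37 (0,-43.5).
- tray_blue: Flat blue board tray, 196(x) x 144(y) mm, fixed; origin under centre. Board top (pocket floor) at z 5 mm, wood strips between pockets up to 14. Pockets, centre (x,y): nest 74x74 mm (-51,25), its +x-y corner filled 16x16 (a sample's empty quarter goes there, axes as the tray's); no strip, for fingers, at nest's -x side, y -8..39, and +y side, x -65..-17; bay 98x81 (41,21.5); slot 132x37 (0,-43.5).
- corner_silver: Silver-grey L-shaped frame corner sample, 62x62x18 mm high. Origin under the centre of the 62 mm square, z up. One leg fills x -31..-5 mm (all y), the other y +5..+31 mm (all x); the (+x,-y) quarter is empty. Legs 26 mm wide; outer faces upright, inner faces upright only up to 8 mm, then sloping back: grip low. In neither kit: stays where it is.
Things that resemble listed ones, but are neither listed nor needed, are in the scene too. Several things have the shape of the corner_black; the one meant has the colours described above.

How it is judged:
At the end, for the whole second after the job is handed in: Each thing rests in its pocket of its tray, underside within 3.5 mm of the pocket floor, level within 0.1 rad, still, centred along/across the tray within: corner samples 9/9 mm, staples 12/18, tin 18/12, bradawl 12/10 and within 0.2 rad of the slot. Silver sample not moved over 20 mm (x of corner_gilt in the frame of tray_red between -0.06 and -0.042 m and y of corner_gilt in the frame of tray_red between 0.016 and 0.034 m and z of corner_gilt in the frame of tray_red between 0.002 and 0.0085 m and angle between each of corner_gilt, staple_box, corner_black, tack_tin, bradawl's own z axis and vertical below 0.1 rad and linear speed of each of corner_gilt, staple_box, corner_black, tack_tin, bradawl below 0.02 m/s and x of staple_box in the frame of tray_red between 0.029 and 0.053 m and y of staple_box in the frame of tray_red between 0.0035 and 0.0395 m and z of staple_box in the frame of tray_red between 0.002 and 0.0085 m and x of corner_black in the frame of tray_blue between -0.06 and -0.042 m and y of corner_black in the frame of tray_blue between 0.016 and 0.034 m and z of corner_black in the frame of tray_blue between 0.002 and 0.0085 m and x of tack_tin in the frame of tray_blue between 0.023 and 0.059 m and y of tack_tin in the frame of tray_blue between 0.0095 and 0.0335 m and z of tack_tin in the frame of tray_blue between 0.002 and 0.0085 m and x of bradawl in the frame of tray_blue between -0.012 and 0.012 m and y of bradawl in the frame of tray_blue between -0.0535 and -0.0335 m and z of bradawl in the frame of tray_blue between 0.002 and 0.0085 m and angle between the y axis of bradawl and the x axis of tray_blue, either way round below 0.2 rad); the robot touches nothing.
It fails at once if the silver corner sample is moved more than 20 mm (distance of corner_silver from where it was at the start of the episode above 0.02 m).
It also fails if it takes over 128 s, if anything falls off the work surface, if the arm or the gripper's body presses on something with over 40 N, if the wrist force passes 120 N, or if a joint passes its speed limit or range.

## Working session

There is one attempt and no reset: what is moved stays moved. The work goes in short steps, Python scripts to look and compute and a tool call to move; the robot and the scene stay as the last step left them, time stands still between calls to the robot, and variables do not carry over. Pictures are saved under pics/ and viewed, at most 14 in all, crops included, and the job is handed in when it is done.

Besides the shell and the picture viewer there is one more tool, called as name(argument=value, ...), one argument or row to a line, values as JSON. apply_moves: Moves the arm, as the interface text tells. Its arguments: {"type":"object","properties":{"moves":{"type":"array"}},"required":["moves"]}

```bash
mkdir -p pics; ls
python3 - <<'E'
from bench import ctrl
import cv2
o=ctrl.get_obs();print({k:o[k] for k in('time_s','eef_pos','eef_rot','opening')},ctrl.pinch_z)
for n in('scene','top'):
    p,d=ctrl.camera(n);cv2.imwrite(f'pics/{n}0.png',p[:,:,::-1]);c=ctrl.camera_params(n);print(n,c['K'],c['dist'],c['cam_to_world'])
E
```

```text
pics
{'time_s': 0.0, 'eef_pos': array([ 0.23530706, -0.52399545,  0.20609316]), 'eef_rot': array([-8.88272734e-04,  9.77846298e-01,  2.09322305e-01,  1.56899872e-05]), 'opening': 1.0021664796027376} 0.0187
scene [[437.32927064   0.         283.04461313]
 [  0.         437.32927064 210.8700423 ]
 [  0.           0.           1.        ]] [0.04513748 0.         0.         0.         0.        ] [[ 0.68192887 -0.32881081  0.65334254 -0.34418096]
 [-0.73132699 -0.29239502  0.61617041 -0.72942914]
 [-0.01156938 -0.89799143 -0.43986083  0.63954067]
 [ 0.          0.          0.          1.        ]]
top [[393.31526094   0.         275.70319786]
 [  0.         393.31526094 211.94770887]
 [  0.           0.           1.        ]] [-0.01644462  0.          0.          0.          0.        ] [[ 0.01689465 -0.98815348  0.15253611  0.37653255]
 [-0.99943244 -0.02113658 -0.02623071  0.093326  ]
 [ 0.02914406 -0.15200637 -0.98794974  1.02839349]
 [ 0.          0.          0.          1.        ]]
```

View pics/top0.png

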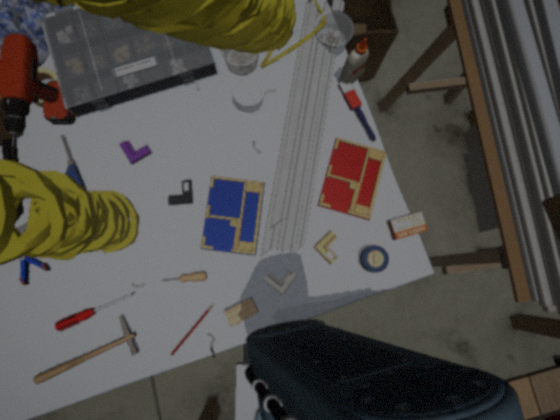

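View pics/scene0.png

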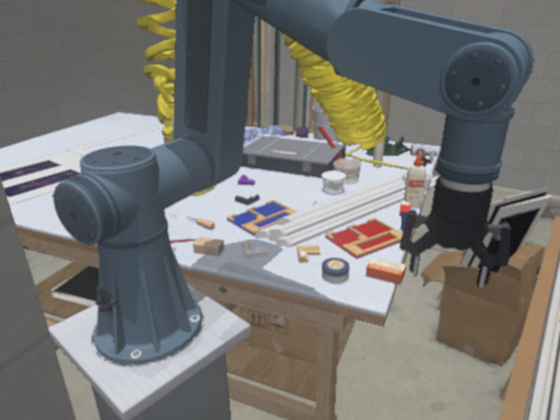

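The top view shows the blue tray at (233,215), red tray (351,180), gilt (327,247), silver (280,283), a black corner (180,192), a purple corner (135,150), staples (408,226) and the bradawl (186,277). Round candidates are (373,258), (248,98) and (240,62). I'll check these in one close montage.

```bash
cat > h.py <<'E'
import numpy as np,cv2
from bench import ctrl
def world(n,d,mask=None,zplane=None,uv=None):
    c=ctrl.camera_params(n);K,D,T=c['K'],np.array(c['dist']),c['cam_to_world']
    if uv is None:
        v,u=np.nonzero(mask&(d>0));z=d[v,u]
    else:
        u,v=np.array(uv,float).T; z=None
    r=cv2.undistortPoints(np.stack([u,v],1).astype(float)[:,None],K,D)[:,0]
    r=np.c_[r,np.ones(len(r))]@T[:3,:3].T
    if z is None: return T[:3,3]+r*((zplane-T[2,3])/r[:,2])[:,None]
    return T[:3,3]+r*z[:,None]
E
python3 - <<'E'
from h import *
p,d=ctrl.camera('top');s,ds=ctrl.camera('scene')
np.savez('im.npz',p=p,d=d,s=s,ds=ds)
for t in 'corner_gilt corner_black corner_silver staple_box tack_tin bradawl tray_red tray_blue'.split():
    for o in ctrl.outline_of('top',t)[:4]:
        m=o['region'];P=world('top',d,m)
        if len(P)==0: continue
        z=np.percentile(P[:,2],[10,50,95]);r=cv2.minAreaRect((P[:,:2]*1000).astype(np.float32))
        print(t,round(o['score'],2),np.round(o['position']),m.sum(),'z',np.round(z*1000),'rect',np.round(r[0]),np.round(r[1]),round(r[2],1),'med',np.round(np.median(P,0)*1000))
def cr(im,c,r,w=266,h=266): 
    u,v=c; return cv2.resize(im[max(0,v-r):v+r,max(0,u-r):u+r],(w,h),interpolation=cv2.INTER_CUBIC)
row1=np.hstack([cr(p,(373,258),25),cr(p,(245,85),35),cr(p,(180,192),25)])
row2=np.hstack([cr(s,(335,267),25),cr(s,(338,175),25),cr(s,(247,195),30)])
cv2.imwrite('pics/m.png',np.vstack([row1,row2])[:,:,::-1])
E
```

```text
corner_gilt 0.69 [324. 247.] 420 z [ 6. 16. 20.] rect [447. -78.] [64. 67.] 45.5 med [444. -67.  16.]
corner_gilt 0.42 [406. 227.] 700 z [27. 30. 33.] rect [ 505. -277.] [50. 89.] 16.8 med [ 504. -272.   30.]
corner_gilt 0.23 [184. 195.] 370 z [ 9. 17. 21.] rect [583. 319.] [62. 61.] 6.2 med [570. 307.  17.]
corner_black 0.77 [133. 150.] 380 z [ 8. 16. 20.] rect [699. 448.] [75. 58.] 39.0 med [685. 448.  16.]
corner_black 0.68 [183. 197.] 412 z [ 8. 16. 21.] rect [582. 322.] [63. 68.] 6.0 med [571. 308.  16.]
corner_black 0.21 [372. 257.] 660 z [30. 35. 38.] rect [ 421. -188.] [69. 78.] 60.2 med [ 417. -184.   35.]
corner_silver 0.65 [280. 280.] 367 z [11. 17. 20.] rect [365.  54.] [61. 61.] 53.3 med [355.  50.  17.]
staple_box 0.69 [407. 224.] 783 z [17. 30. 33.] rect [ 565. -466.] [104. 484.] 20.0 med [ 504. -275.   30.]
tack_tin 0.65 [373. 260.] 645 z [31. 35. 38.] rect [ 419. -185.] [68. 66.] 1.3 med [ 417. -183.   35.]
bradawl 0.59 [196. 278.] 250 z [14. 20. 25.] rect [363. 294.] [ 23. 106.] 4.1 med [362. 274.  20.]
tray_red 0.63 [349. 180.] 3862 z [ 3.  6. 15.] rect [ 633. -138.] [149. 201.] 75.2 med [ 629. -136.    6.]
tray_blue 0.63 [232. 216.] 3924 z [ 3.  6. 16.] rect [525. 180.] [144. 193.] 85.0 med [523. 180.   6.]
```

View pics/m.png

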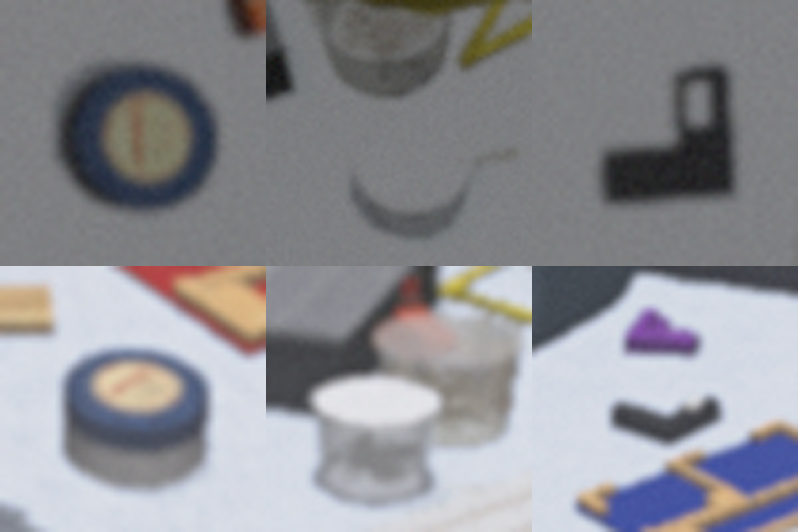

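Choices: the tin is the blue-lidded (373,258); the whitish tumblers at (248,98) and (240,62) are not it. The black sample is (180,192) with a paper label, and the purple (135,150) is a decoy. Next I'll fit precise poses.

```bash
cat > fit.py <<'E'
from h import *
from scipy.spatial import cKDTree
from scipy.optimize import minimize
g=np.stack(np.meshgrid(np.arange(-100,101,2.),np.arange(-75,76,2.)),-1).reshape(-1,2);x,y=g.T
R=lambda cx,cy,w,h:(abs(x-cx)<=w/2)&(abs(y-cy)<=h/2)
B=lambda a,b,c,d:(x>=a)&(x<=b)&(y>=c)&(y<=d)
pk=R(-51,25,74,74)&~B(-30,-14,-12,4)|R(41,21.5,98,81)|R(0,-43.5,132,37)
gap=B(-98,-88,-8,39)|B(-65,-17,62,72)
M={'L':B(-31,-5,-31,31)|B(-31,31,5,31),'box':R(0,0,52,88),'tin':x*x+y*y<34.5**2,
 'awl':B(-12.5,12.5,-7,59),'strip':R(0,0,196,144)&~pk&~gap}
def fit(P,kind,c,yaws):
    m=g[M[kind]];t=cKDTree(P)
    def cost(q):
        a=np.radians(q[2]);Rm=np.array([[np.cos(a),-np.sin(a)],[np.sin(a),np.cos(a)]]);w=m@Rm.T+q[:2]
        d1=t.query(w)[0];d2=cKDTree(w).query(P)[0]
        return np.minimum(d1,15).mean()+np.minimum(d2,15).mean()
    return min((minimize(cost,[*c,a],method='Nelder-Mead',options=dict(initial_simplex=np.array([[*c,a],[c[0]+8,c[1],a],[c[0],c[1]+8,a],[c[0],c[1],a+12]]))) for a in yaws),key=lambda r:r.fun)
def allpts(p,d):
    W=world('top',d,d>0)*1000;v,u=np.nonzero(d>0);return W,p[v,u].astype(int)
E
python3 - <<'E'
from fit import *
f=np.load('im.npz');W,C=allpts(f['p'],f['d'])
near=lambda c,r:np.hypot(W[:,0]-c[0],W[:,1]-c[1])<r
Y=range(0,360,45)
for n,k,c,zl,zh,yy in [('gilt','L',(447,-70),8,25,Y),('black','L',(575,312),8,25,Y),('silver','L',(360,50),8,25,Y),('box','box',(505,-277),12,40,(17,107)),('tin','tin',(419,-185),26,45,(0,))]:
    s=near(c,60)&(W[:,2]>zl)&(W[:,2]<zh)
    r=fit(W[s][:,:2],k,c,yy);print(n,np.round(r.x,1),round(r.fun,2),s.sum())
s=near((363,290),75)&(W[:,2]>13)&(W[:,2]<35);r=fit(W[s][:,:2],'awl',(363,280),Y);print('awl',np.round(r.x,1),r.fun,s.sum())
s=near((363,290),75)&(W[:,2]>7)&(W[:,2]<14);print('spike',W[s].mean(0),s.sum())
for n,c,a in [('red',(633,-138),-15),('blue',(525,180),-5)]:
    wood=(C[:,0]>C[:,2]+25)&(C[:,1]>0.6*C[:,0])
    s=near(c,125)&wood&(W[:,2]>5)&(W[:,2]<22)
    r=fit(W[s][:,:2],'strip',c,(a,a+180));print(n,np.round(r.x,1),round(r.fun,2),s.sum())
# tall obstacles map
for z in (50,120,250):
    s=(W[:,2]>z)&(W[:,0]>250)&(W[:,0]<800)&(abs(W[:,1])<500);h=np.histogram2d(W[s][:,0],W[s][:,1],bins=[np.arange(250,801,50),np.arange(-500,501,50)])[0]
    print(z);print((h[::-1,::-1]>3).astype(int))
s=near((600,0),400)&(W[:,2]>15)&(W[:,2]<60)&(abs(W[:,1]-20)<100)&(W[:,0]>450)
print('moulding',np.percentile(W[s][:,2],[50,99]))
E
```

```text
gilt [446.4 -75.2 315.1] 1.75 375
black [582.9 319.9  97.3] 1.87 368
silver [364.8  53.8  51.4] 1.77 396
box [ 504.9 -277.2  196.3] 1.85 715
tin [ 417.5 -185.4    7.7] 1.77 605
awl [360.4 301.2 186.1] 2.994393989414665 232
spike [358.75319863 306.38460434  11.49824568] 29
red [ 630.9 -136.3  -14.8] 2.64 1150
blue [524.3 179.2  -5.3] 3.37 757
50
[[0 0 0 0 0 1 1 1 0 0 0 0 0 0 0 0 0 0 0 0]
 [0 0 0 0 0 1 1 1 0 0 0 0 0 0 0 0 0 0 0 0]
 [0 0 0 1 1 1 1 0 0 0 0 0 0 0 0 0 0 0 0 0]
 [0 0 0 1 1 1 0 0 0 1 0 0 0 0 0 0 0 0 0 0]
 [1 1 0 0 0 0 0 0 0 0 0 0 0 0 0 0 0 0 0 0]
 [1 1 0 0 0 0 0 0 1 0 0 0 0 0 0 0 0 0 0 0]
 [1 1 0 0 0 0 0 0 0 0 0 0 0 0 0 0 0 0 0 0]
 [1 1 0 0 0 0 0 0 0 0 0 0 0 0 0 0 0 0 0 0]
 [1 1 0 0 0 0 0 0 0 0 0 0 0 0 0 0 0 0 0 0]
 [0 0 0 0 0 0 0 0 0 0 1 1 0 0 0 0 0 0 0 0]
 [0 0 0 0 0 0 0 1 1 1 1 1 0 0 0 0 0 0 0 0]]
120
[[0 0 0 0 0 1 1 1 0 0 0 0 0 0 0 0 0 0 0 0]
 [0 0 0 0 0 1 1 1 0 0 0 0 0 0 0 0 0 0 0 0]
 [0 0 0 1 1 1 1 0 0 0 0 0 0 0 0 0 0 0 0 0]
 [0 0 0 1 1 1 0 0 0 0 0 0 0 0 0 0 0 0 0 0]
 [1 0 0 0 0 0 0 0 0 0 0 0 0 0 0 0 0 0 0 0]
 [1 1 0 0 0 0 0 0 0 0 0 0 0 0 0 0 0 0 0 0]
 [1 1 0 0 0 0 0 0 0 0 0 0 0 0 0 0 0 0 0 0]
 [1 1 0 0 0 0 0 0 0 0 0 0 0 0 0 0 0 0 0 0]
 [1 1 0 0 0 0 0 0 0 0 0 0 0 0 0 0 0 0 0 0]
 [0 0 0 0 0 0 0 0 0 0 1 1 0 0 0 0 0 0 0 0]
 [0 0 0 0 0 0 0 1 1 1 1 1 0 0 0 0 0 0 0 0]]
250
[[0 0 0 0 0 1 1 1 0 0 0 0 0 0 0 0 0 0 0 0]
 [0 0 0 0 0 1 1 1 0 0 0 0 0 0 0 0 0 0 0 0]
 [0 0 0 1 1 1 1 0 0 0 0 0 0 0 0 0 0 0 0 0]
 [0 0 0 1 1 1 0 0 0 0 0 0 0 0 0 0 0 0 0 0]
 [1 0 0 0 0 0 0 0 0 0 0 0 0 0 0 0 0 0 0 0]
 [1 1 0 0 0 0 0 0 0 0 0 0 0 0 0 0 0 0 0 0]
 [1 1 0 0 0 0 0 0 0 0 0 0 0 0 0 0 0 0 0 0]
 [1 1 0 0 0 0 0 0 0 0 0 0 0 0 0 0 0 0 0 0]
 [1 1 0 0 0 0 0 0 0 0 0 0 0 0 0 0 0 0 0 0]
 [0 0 0 0 0 0 0 0 0 0 1 1 0 0 0 0 0 0 0 0]
 [0 0 0 0 0 0 0 1 1 1 1 1 0 0 0 0 0 0 0 0]]
moulding [38.59961185 50.65510134]
```

```bash
cat > plan.py <<'E'
import sys,json
from h import *
from scipy.spatial.transform import Rotation as Ro
# tray poses mm/deg, object poses
T={'red':(630.9,-136.3,-14.8),'blue':(524.3,179.2,-5.3)}
def loc(pose,x,y):
    a=np.radians(pose[2]);return pose[0]+x*np.cos(a)-y*np.sin(a),pose[1]+x*np.sin(a)+y*np.cos(a)
def down(psi):
    a=np.radians(psi);c,s=np.cos(a),np.sin(a);return Ro.from_matrix([[c,s,0],[s,-c,0],[0,0,-1]])
def plan(*wps):
    """each wp: x,y,z,psi,jaw,nrows (mm,deg); None keeps"""
    o=ctrl.get_obs();q=np.degrees(o['q']);psi=q[0]-q[5]+90
    p=o['eef_pos']*1000;w,x,y,z=o['eef_rot'];R=Ro.from_quat([x,y,z,w])
    print('t',round(o['time_s'],2),'at',np.round(p,1),'psi',round(psi,1),'open',round(o['opening'],3),'F',np.round(o['wrist_force'],1),'g',round(float(np.max(o['grasp_force'])),1))
    rows=[];tp=p.copy();tpsi=psi
    for wp in wps:
        e=np.array([tp[i] if wp[i] is None else wp[i] for i in range(3)]);ep=tpsi if wp[3] is None else wp[3];n=wp[5]
        s,sp=tp.copy(),tpsi
        for k in range(1,n+1):
            t=k/n;P=s+(e-s)*t;Q=down(sp+(ep-sp)*t)
            off=np.round(R.inv().apply(P-p)*2)/2;rot=np.round(np.degrees((R.inv()*Q).as_rotvec())*2)/2
            rows.append((wp[4],off,rot));p=p+R.apply(off);R=R*Ro.from_rotvec(np.radians(rot))
        tp,tpsi=e,ep
    for i,(j,o_,r) in enumerate(rows):
        if i%5==0:print('--')
        print(j,(o_+0).tolist(),(r+0).tolist())
E
python3 - <<'E'
from plan import *
plan((504.9,-277.2,110,106.3,1,10),(None,None,10,None,1,5))
print(loc(T['red'],41,21.5),loc(T['red'],-51,25),loc(T['blue'],41,21.5),loc(T['blue'],-51,25),loc(T['blue'],0,-43.5))
f=np.load('im.npz');W=world('top',f['d'],f['d']>0)*1000
s=(W[:,2]>60)&(W[:,0]>550)&(W[:,0]<800)&(W[:,1]>80)&(W[:,1]<420);print(np.percentile(W[s],[0,5,50,100],axis=0).round())
s=(W[:,2]>60)&(W[:,0]>280)&(W[:,0]<620)&(W[:,1]>350)&(W[:,1]<520);print(np.percentile(W[s],[0,5,50,100],axis=0).round())
E
```

```text
t 0.6 at [ 235.4 -524.6  207. ] psi 24.2 open 1.005 F [ 0.6  0.  -0.7] g 0.0
--
1 [34.5, -11.5, 9.5] [0.0, 0.0, -8.0]
1 [36.0, -6.5, 10.0] [0.0, 0.0, -8.5]
1 [37.0, -1.5, 9.5] [0.0, 0.0, -8.0]
1 [36.0, 4.0, 10.0] [0.0, 0.0, -8.5]
1 [35.5, 9.5, 9.5] [0.0, 0.0, -8.0]
--
1 [34.0, 14.0, 9.5] [0.0, 0.0, -8.5]
1 [31.0, 19.0, 10.0] [0.0, 0.0, -8.0]
1 [28.5, 23.0, 9.5] [0.0, 0.0, -8.0]
1 [25.0, 26.5, 10.0] [0.0, 0.0, -8.5]
1 [20.5, 30.5, 9.5] [0.0, 0.0, -8.0]
--
1 [0.0, 0.0, 20.0] [0.0, 0.0, 0.0]
1 [0.0, 0.0, 20.0] [0.0, 0.0, 0.0]
1 [0.0, 0.0, 20.0] [0.0, 0.0, 0.0]
1 [0.0, 0.0, 20.0] [0.0, 0.0, 0.0]
1 [0.0, 0.0, 20.0] [0.0, 0.0, 0.0]
(np.float64(676.0318427284022), np.float64(-125.98657322037154)) (np.float64(587.9781511295673), np.float64(-99.1016816301632)) (np.float64(567.1106802556689), np.float64(196.8208869256595)) (np.float64(475.8273050787503), np.float64(208.8040174143892)) (np.float64(520.2818794460745), np.float64(135.88597562897067))
[[611.  99. 352.]
 [641. 120. 408.]
 [690. 194. 574.]
 [800. 310. 709.]]
[[381. 404.  60.]
 [402. 410. 115.]
 [467. 431. 391.]
 [567. 520. 534.]]
```

apply_moves(
  moves=[
    {"jaw": 1,"offset": [34.5,-11.5,9.5],"rot": [0,0,-8]},
    {"jaw": 1,"offset": [36,-6.5,10],"rot": [0,0,-8.5]},
    {"jaw": 1,"offset": [37,-1.5,9.5],"rot": [0,0,-8]},
    {"jaw": 1,"offset": [36,4,10],"rot": [0,0,-8.5]},
    {"jaw": 1,"offset": [35.5,9.5,9.5],"rot": [0,0,-8]},
  ],
)

```text
time_s: 1.23
eef_pos: [0.3711, -0.4002, 0.1583]
eef_rot: [0.0, 0.841, 0.54, -0.0]
wrist_force: [0.4, -0.1, -0.2]
opening: 0.999
grasp_force: 0.0
```

apply_moves(
  moves=[
    {"jaw": 1,"offset": [34,14,9.5],"rot": [0,0,-8.5]},
    {"jaw": 1,"offset": [31,19,10],"rot": [0,0,-8]},
    {"jaw": 1,"offset": [28.5,23,9.5],"rot": [0,0,-8]},
    {"jaw": 1,"offset": [25,26.5,10],"rot": [0,0,-8.5]},
    {"jaw": 1,"offset": [20.5,30.5,9.5],"rot": [0,0,-8]},
  ],
)

```text
time_s: 1.85
eef_pos: [0.5059, -0.2765, 0.1098]
eef_rot: [0.0, 0.599, 0.801, -0.0]
wrist_force: [0.3, -0.3, 0.2]
opening: 0.998
grasp_force: 0.0
```

Run:
```python
from plan import *
p,d=ctrl.camera('top')
plan((504.9,-277.2,60,106.3,1,2),(None,None,10,None,1,3))
```

```text
t 1.9 at [ 507.9 -272.9  108.5] psi 106.9 open 1.004 F [-1.9  2.4 -1.1] g 0.0
--
1 [-1.5, -2.0, 24.0] [0.0, 0.0, 0.5]
1 [-2.0, -2.0, 24.5] [0.0, 0.0, 0.0]
1 [0.0, 0.0, 16.5] [0.0, 0.0, 0.0]
1 [0.0, 0.0, 17.0] [0.0, 0.0, 0.0]
1 [0.0, 0.0, 16.5] [0.0, 0.0, 0.0]
```

apply_moves(
  moves=[
    {"jaw": 1,"offset": [0,0,30],"rot": [0,0,0]},
    {"jaw": 1,"offset": [0,0,30],"rot": [0,0,0]},
    {"jaw": 1,"offset": [0,0,25],"rot": [0,0,0]},
    {"jaw": 1,"offset": [0,0,0],"rot": [0,0,0]},
    {"jaw": 1,"offset": [0,0,0],"rot": [0,0,0]},
  ],
)

```text
time_s: 2.52
eef_pos: [0.5056, -0.2779, 0.026]
eef_rot: [0.001, 0.601, 0.799, -0.0]
wrist_force: [-0.3, -0.2, 0.1]
opening: 0.997
grasp_force: 0.0
```

Run:
```python
from plan import *
plan((504.9,-277.2,10,106.3,1,2))
```

```text
t 2.52 at [ 505.6 -277.9   26. ] psi 106.2 open 0.997 F [-0.3 -0.2  0.1] g 0.0
--
1 [0.5, 0.0, 8.0] [0.0, 0.0, 0.0]
1 [0.5, -0.5, 8.0] [0.0, 0.0, 0.0]
```

apply_moves(
  moves=[
    {"jaw": 1,"offset": [0,0,16],"rot": [0,0,0]},
    {"jaw": 1,"offset": [0,0,0],"rot": [0,0,0]},
    {"jaw": 0.3,"offset": [0,0,0],"rot": [0,0,0]},
    {"jaw": 0.3,"offset": [0,0,0],"rot": [0,0,0]},
    {"jaw": 0.3,"offset": [0,0,0],"rot": [0,0,0]},
  ],
)

```text
time_s: 3.15
eef_pos: [0.5052, -0.2774, 0.0093]
eef_rot: [0.0, 0.601, 0.8, -0.0]
wrist_force: [-0.5, 0.2, 0.8]
opening: 0.379
grasp_force: 0.0
```

apply_moves(
  moves=[
    {"jaw": 0.3,"offset": [0,0,0],"rot": [0,0,0]},
    {"jaw": 0.3,"offset": [0,0,0],"rot": [0,0,0]},
    {"jaw": 0.3,"offset": [0,0,-20],"rot": [0,0,0]},
    {"jaw": 0.3,"offset": [0,0,-30],"rot": [0,0,0]},
    {"jaw": 0.3,"offset": [0,0,0],"rot": [0,0,0]},
  ],
)

```text
time_s: 3.78
eef_pos: [0.5073, -0.2791, 0.0631]
eef_rot: [0.003, 0.601, 0.8, -0.0]
wrist_force: [0.3, -0.9, -0.3]
opening: 0.299
grasp_force: 0.0
```

Run:
```python
from plan import *
plan((None,None,80,None,.3,1),(676,-126,80,165.2,.3,7),(676,-126,80,165.2,.3,2))
```

```text
t 3.77 at [ 507.3 -279.1   63.1] psi 106.2 open 0.299 F [ 0.3 -0.9 -0.3] g 0.0
--
0.3 [0.0, 0.0, -17.0] [0.0, 0.5, 0.0]
0.3 [14.0, 29.5, 0.0] [0.0, 0.0, -8.5]
0.3 [10.0, 31.0, 0.5] [0.0, 0.0, -8.5]
0.3 [5.0, 32.0, 0.0] [0.5, 0.0, -8.5]
0.3 [0.5, 32.5, 0.0] [0.0, 0.0, -8.0]
--
0.3 [-4.0, 32.5, 0.0] [0.0, 0.0, -8.5]
0.3 [-9.0, 31.0, -0.5] [0.0, 0.0, -8.5]
0.3 [-13.5, 29.5, 0.0] [0.0, 0.0, -8.5]
0.3 [0.0, 0.0, 0.0] [0.0, 0.0, 0.0]
0.3 [0.0, 0.0, 0.0] [0.0, 0.0, 0.0]
```

Run:
```python
from fit import *
p,d=ctrl.camera('top');s,ds=ctrl.camera('scene')
a=cv2.resize(p[150:300,290:490],(800,600))[:, :400*2]
b=cv2.resize(s[170:320,330:480],(400,400))
a=cv2.resize(a,(400,300));m=np.zeros((400,800,3),np.uint8);m[:300,:400]=a;m[:,400:]=b
cv2.imwrite('pics/m2.png',m[:,:,::-1])
W,C=allpts(p,d);q=(np.hypot(W[:,0]-505,W[:,1]+277)<75)&(W[:,2]>12)&(W[:,2]<40);print(q.sum(),W[q].mean(0))
```

```text
620 [ 503.35379443 -270.49171975   29.51554649]
```

View pics/m2.png

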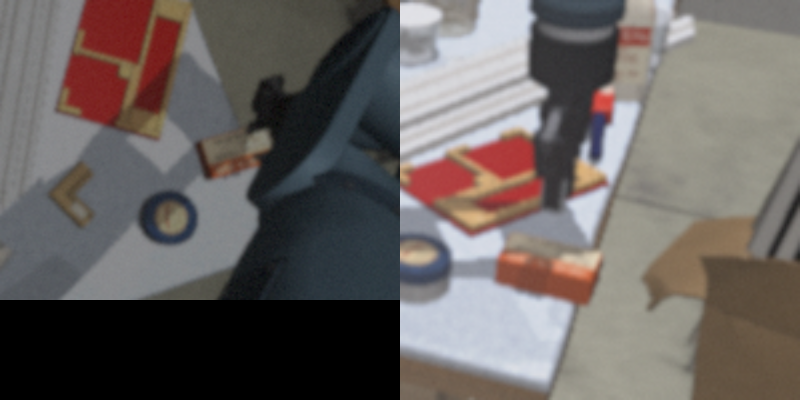

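Run:
```python
from plan import *
o=ctrl.get_obs();print(o['eef_pos'])
P=np.array([[507,-279,z] for z in (0,30,63,100,150)])/1000.
for n in('scene','top'):
    c=ctrl.camera_params(n);M=np.linalg.inv(c['cam_to_world']);r=cv2.Rodrigues(M[:3,:3])[0]
    uv=cv2.projectPoints(P,r,M[:3,3],c['K'],np.array(c['dist']))[0][:,0];print(n,uv.round())
    im,d=ctrl.camera(n)
    w=np.zeros((420,560,3)).reshape(-1,3)
    v,u=np.nonzero(d>0);w=world(n,d,d>0)*1000
    s=(abs(w[:,0]-507)<80)&(abs(w[:,1]+279)<80)&(w[:,2]>8)
    for lo in range(10,150,15):
        k=s&(w[:,2]>=lo)&(w[:,2]<lo+15)
        if k.sum()>5:print(lo,k.sum(),w[k].mean(0).round(),w[k].min(0).round(),w[k].max(0).round())
```

```text
[ 0.50541275 -0.27758177  0.05999285]
scene [[385. 275.]
 [386. 265.]
 [387. 254.]
 [388. 241.]
 [390. 223.]]
10 208 [ 483. -290.   18.] [ 428. -330.   10.] [ 585. -200.   25.]
25 510 [ 496. -277.   31.] [ 428. -330.   25.] [ 538. -199.   40.]
85 47 [ 493. -286.   94.] [ 478. -296.   86.] [ 522. -275.  100.]
100 64 [ 492. -287.  107.] [ 476. -296.  100.] [ 527. -275.  115.]
115 45 [ 494. -287.  120.] [ 476. -298.  115.] [ 525. -275.  129.]
130 76 [ 481. -291.  138.] [ 455. -305.  130.] [ 549. -273.  145.]
145 74 [ 476. -296.  154.] [ 451. -306.  145.] [ 562. -275.  159.]
top [[405. 225.]
 [409. 224.]
 [414. 222.]
 [420. 220.]
 [428. 217.]]
10 48 [ 493. -239.   18.] [ 468. -271.   10.] [ 531. -229.   25.]
25 605 [ 498. -266.   31.] [ 428. -320.   25.] [ 533. -199.   40.]
85 20 [ 507. -268.   94.] [ 482. -278.   88.] [ 528. -262.   99.]
100 25 [ 507. -268.  107.] [ 481. -277.  100.] [ 528. -261.  114.]
115 18 [ 511. -265.  124.] [ 485. -272.  117.] [ 539. -256.  130.]
130 75 [ 536. -264.  138.] [ 488. -275.  130.] [ 550. -252.  145.]
145 39 [ 537. -257.  153.] [ 512. -269.  145.] [ 554. -252.  159.]
```

The depth shows the fingertips about 24 mm higher than the stated TCP, so the fingers closed above the box. I'll reopen, go lower and measure.

apply_moves(
  moves=[
    {"jaw": 1,"offset": [0,0,0],"rot": [0,0,0]},
    {"jaw": 1,"offset": [0,0,0],"rot": [0,0,0]},
    {"jaw": 1,"offset": [0,0,0],"rot": [0,0,0]},
    {"jaw": 1,"offset": [0,0,0],"rot": [0,0,0]},
    {"jaw": 1,"offset": [0,0,0],"rot": [0,0,0]},
  ],
)

```text
time_s: 4.6
eef_pos: [0.505, -0.2773, 0.059]
eef_rot: [-0.0, 0.601, 0.8, 0.0]
wrist_force: [-0.3, -0.2, 0.1]
opening: 1.001
grasp_force: 0.0
```

```bash
cat >> fit.py <<'E'
def tips(c,r=75,zmin=42):
    for n in('scene','top'):
        im,d=ctrl.camera(n);w=world(n,d,d>0)*1000
        s=(np.hypot(w[:,0]-c[0],w[:,1]-c[1])<r)&(w[:,2]>zmin);z=np.sort(w[s][:,2]);print(n,s.sum(),'lowest z',z[[0,3,8,20,40]].round(1) if len(z)>40 else z)
E
python3 - <<'E'
from fit import *
o=ctrl.get_obs();print(o['eef_pos'],o['opening']);tips((505,-277))
E
```

```text
[ 0.5050487  -0.27726537  0.05895919] 1.0008949931398345
scene 4668 lowest z [ 98.   99.4  99.9 103.  107.3]
top 5319 lowest z [101.5 105.1 109.9 122.6 143.3]
```

apply_moves(
  moves=[
    {"jaw": 1,"offset": [0,0,30],"rot": [0,0,0]},
    {"jaw": 1,"offset": [0,0,30],"rot": [0,0,0]},
    {"jaw": 1,"offset": [0,0,14],"rot": [0,0,0]},
    {"jaw": 1,"offset": [0,0,0],"rot": [0,0,0]},
    {"jaw": 0.4,"offset": [0,0,0],"rot": [0,0,0]},
  ],
)

```text
time_s: 5.32
eef_pos: [0.5058, -0.2779, -0.0139]
eef_rot: [0.001, 0.601, 0.8, -0.0]
wrist_force: [-0.0, -0.5, 0.4]
opening: 0.813
grasp_force: 0.0
```

apply_moves(
  moves=[
    {"jaw": 0.4,"offset": [0,0,0],"rot": [0,0,0]},
    {"jaw": 0.4,"offset": [0,0,0],"rot": [0,0,0]},
    {"jaw": 0.4,"offset": [0,0,0],"rot": [0,0,0]},
    {"jaw": 0.4,"offset": [0,0,0],"rot": [0,0,0]},
    {"jaw": 0.4,"offset": [0,0,0],"rot": [0,0,0]},
  ],
)

```text
time_s: 5.95
eef_pos: [0.5062, -0.2782, -0.0134]
eef_rot: [0.001, 0.601, 0.8, -0.0]
wrist_force: [-0.1, 1.4, 6.6]
opening: 0.597
grasp_force: 64.6
```

apply_moves(
  moves=[
    {"jaw": 0.4,"offset": [0,0,-20],"rot": [0,0,0]},
    {"jaw": 0.4,"offset": [0,0,-35],"rot": [0,0,0]},
    {"jaw": 0.4,"offset": [0,0,-35],"rot": [0,0,0]},
    {"jaw": 0.4,"offset": [0,0,0],"rot": [0,0,0]},
    {"jaw": 0.4,"offset": [0,0,0],"rot": [0,0,0]},
  ],
)

```text
time_s: 6.58
eef_pos: [0.5045, -0.2768, 0.0745]
eef_rot: [-0.0, 0.601, 0.8, 0.0]
wrist_force: [0.1, 0.4, -2.8]
opening: 0.592
grasp_force: 63.7
```

Run:
```python
from plan import *
plan((676,-126,80,165.2,.4,8),(676,-126,80,165.2,.4,2))
im,d=ctrl.camera('scene');w=world('scene',d,d>0)*1000;v,u=np.nonzero(d>0);C=im[v,u].astype(int)
s=(np.hypot(w[:,0]-505,w[:,1]+277)<75)&(w[:,2]>30)&(C[:,0]>1.6*C[:,2])&(C[:,0]>90);print('box z',np.percentile(w[s][:,2],[0,3,50,97,100]).round(1),s.sum())
im,d=ctrl.camera('top');w=world('top',d,d>0)*1000;s=(np.hypot(w[:,0]-505,w[:,1]+277)<75)&(w[:,2]>60);
h=np.histogram(w[s][:,2],np.arange(60,200,5));print(h)
```

```text
t 6.58 at [ 504.5 -276.8   74.5] psi 106.2 open 0.592 F [ 0.1  0.4 -2.8] g 63.7
--
0.4 [12.0, 26.0, -0.5] [0.0, 0.0, -7.5]
0.4 [9.0, 27.0, -1.0] [0.0, 0.0, -7.5]
0.4 [5.0, 28.0, -0.5] [0.0, 0.0, -7.0]
0.4 [1.5, 28.5, -1.0] [0.0, 0.0, -7.5]
0.4 [-2.5, 28.5, -0.5] [0.0, 0.0, -7.5]
--
0.4 [-5.5, 28.0, -0.5] [0.0, 0.0, -7.5]
0.4 [-9.5, 27.0, -1.0] [0.0, 0.0, -7.0]
0.4 [-13.0, 25.5, -0.5] [0.0, 0.0, -7.5]
0.4 [0.0, 0.0, 0.0] [0.0, 0.0, 0.0]
0.4 [0.0, 0.0, 0.0] [0.0, 0.0, 0.0]
box z [ 90.   92.5 109.4 174.3 376.4] 427
(array([  0,   0,   0,   0,   0,   5,  15,  13,  25,  16,  63, 413,  33,
         7,   3,   2,   2,  15,  31,  36,  12,  15,  19,  16,  10,  17,
        20]), array([ 60,  65,  70,  75,  80,  85,  90,  95, 100, 105, 110, 115, 120,
       125, 130, 135, 140, 145, 150, 155, 160, 165, 170, 175, 180, 185,
       190, 195]))
```

apply_moves(
  moves=[
    {"jaw": 0.4,"offset": [12,26,-0.5],"rot": [0,0,-7.5]},
    {"jaw": 0.4,"offset": [9,27,-1],"rot": [0,0,-7.5]},
    {"jaw": 0.4,"offset": [5,28,-0.5],"rot": [0,0,-7]},
    {"jaw": 0.4,"offset": [1.5,28.5,-1],"rot": [0,0,-7.5]},
    {"jaw": 0.4,"offset": [-2.5,28.5,-0.5],"rot": [0,0,-7.5]},
  ],
)

```text
time_s: 7.3
eef_pos: [0.6119, -0.1821, 0.0765]
eef_rot: [-0.002, 0.314, 0.949, 0.0]
wrist_force: [-0.1, -0.2, -1.9]
opening: 0.594
grasp_force: 63.6
```

apply_moves(
  moves=[
    {"jaw": 0.4,"offset": [-5.5,28,-0.5],"rot": [0,0,-7.5]},
    {"jaw": 0.4,"offset": [-9.5,27,-1],"rot": [0,0,-7]},
    {"jaw": 0.4,"offset": [-13,25.5,-0.5],"rot": [0,0,-7.5]},
    {"jaw": 0.4,"offset": [0,0,0],"rot": [0,0,0]},
    {"jaw": 0.4,"offset": [0,0,0],"rot": [0,0,0]},
  ],
)

```text
time_s: 7.92
eef_pos: [0.6755, -0.1266, 0.0788]
eef_rot: [-0.001, 0.13, 0.992, 0.0]
wrist_force: [0.1, -0.0, -2.5]
opening: 0.594
grasp_force: 63.6
```

Run:
```python
from plan import *
from fit import *
plan((676,-126,-3,165.2,.4,4))
# check held box in top view vs tray
p,d=ctrl.camera('top');W,C=allpts(p,d)
s=(np.hypot(W[:,0]-676,W[:,1]+126)<60)&(W[:,2]>112)&(W[:,2]<135);print(s.sum(),W[s].mean(0))
r=fit(W[s][:,:2],'box',(676,-126),(75,));print(r.x,r.fun)
```

```text
t 7.92 at [ 675.5 -126.6   78.8] psi 165.1 open 0.594 F [ 0.1 -0.  -2.5] g 63.6
--
0.4 [0.0, 0.0, 20.5] [0.0, 0.0, 0.0]
0.4 [-0.5, 0.5, 20.5] [0.0, 0.0, 0.0]
0.4 [0.0, 0.0, 20.5] [0.0, 0.0, 0.0]
0.4 [0.0, 0.0, 20.5] [0.0, 0.0, 0.0]
1 [681.66266288 -88.39191979 118.85086954]
[ 6.95631349e+02 -9.74404198e+01 -1.98705437e-01] 14.257781258217422
```

apply_moves(
  moves=[
    {"jaw": 0.4,"offset": [0,0,30],"rot": [0,0,0]},
    {"jaw": 0.4,"offset": [0,0,30],"rot": [0,0,0]},
    {"jaw": 0.4,"offset": [0,0,16],"rot": [0,0,0]},
    {"jaw": 0.4,"offset": [0,0,6],"rot": [0,0,0]},
    {"jaw": 0.4,"offset": [0,0,3],"rot": [0,0,0]},
  ],
)

```text
time_s: 8.6
eef_pos: [0.6772, -0.1271, -0.0039]
eef_rot: [0.001, 0.129, 0.992, -0.0]
wrist_force: [0.4, -0.4, -2.1]
opening: 0.594
grasp_force: 63.6
```

apply_moves(
  moves=[
    {"jaw": 0.4,"offset": [0,0,1],"rot": [0,0,0]},
    {"jaw": 0.4,"offset": [0,0,1],"rot": [0,0,0]},
    {"jaw": 0.4,"offset": [0,0,1],"rot": [0,0,0]},
    {"jaw": 0.4,"offset": [0,0,0],"rot": [0,0,0]},
    {"jaw": 0.4,"offset": [0,0,0],"rot": [0,0,0]},
  ],
)

```text
time_s: 9.22
eef_pos: [0.6768, -0.1266, -0.0074]
eef_rot: [0.0, 0.129, 0.992, -0.0]
wrist_force: [-0.1, -0.6, -1.8]
opening: 0.591
grasp_force: 63.6
```

apply_moves(
  moves=[
    {"jaw": 0.4,"offset": [0,0,1],"rot": [0,0,0]},
    {"jaw": 0.4,"offset": [0,0,0.5],"rot": [0,0,0]},
    {"jaw": 0.4,"offset": [0,0,0],"rot": [0,0,0]},
    {"jaw": 0.4,"offset": [0,0,0],"rot": [0,0,0]},
    {"jaw": 0.4,"offset": [0,0,0],"rot": [0,0,0]},
  ],
)

```text
time_s: 9.85
eef_pos: [0.6769, -0.1266, -0.0083]
eef_rot: [0.0, 0.129, 0.992, -0.0]
wrist_force: [-4.0, -0.1, 5.7]
opening: 0.59
grasp_force: 64.5
```

apply_moves(
  moves=[
    {"jaw": 1,"offset": [0,0,0],"rot": [0,0,0]},
    {"jaw": 1,"offset": [0,0,0],"rot": [0,0,0]},
    {"jaw": 1,"offset": [0,0,0],"rot": [0,0,0]},
    {"jaw": 1,"offset": [0,0,-30],"rot": [0,0,0]},
    {"jaw": 1,"offset": [0,0,-60],"rot": [0,0,0]},
  ],
)

```text
time_s: 10.48
eef_pos: [0.6741, -0.1257, 0.0782]
eef_rot: [-0.003, 0.129, 0.992, 0.001]
wrist_force: [0.4, 0.5, 0.8]
opening: 0.998
grasp_force: 0.0
```

Run:
```python
from plan import *
plan((417.5,-185.4,80,120,1,8),(None,None,80,None,1,1),(None,None,30,None,1,2),(None,None,-5,None,1,2),(None,None,-18,None,1,2))
```

```text
t 10.47 at [ 674.1 -125.7   78.2] psi 165.2 open 0.998 F [0.4 0.5 0.8] g 0.0
--
1 [29.0, -15.5, 0.0] [0.0, -0.5, 5.5]
1 [27.5, -18.0, -0.5] [0.0, 0.0, 6.0]
1 [25.5, -21.0, 0.0] [0.0, 0.0, 5.5]
1 [23.5, -23.5, -0.5] [0.0, 0.0, 5.5]
1 [21.0, -25.0, 0.0] [0.0, 0.0, 5.5]
--
1 [18.5, -27.5, -0.5] [0.0, 0.0, 6.0]
1 [15.5, -29.0, 0.0] [0.0, 0.0, 5.5]
1 [12.5, -30.5, -0.5] [0.0, 0.0, 5.5]
1 [0.0, 0.0, 0.0] [0.0, 0.0, 0.0]
1 [0.0, 0.0, 25.0] [0.0, 0.0, 0.0]
--
1 [0.0, 0.0, 25.0] [0.0, 0.0, 0.0]
1 [0.0, 0.0, 17.5] [0.0, 0.0, 0.0]
1 [0.0, 0.0, 17.5] [0.0, 0.0, 0.0]
1 [0.0, 0.0, 6.5] [0.0, 0.0, 0.0]
1 [0.0, 0.0, 6.5] [0.0, 0.0, 0.0]
```

apply_moves(
  moves=[
    {"jaw": 1,"offset": [29,-15.5,0],"rot": [0,0,5.5]},
    {"jaw": 1,"offset": [27.5,-18,0],"rot": [0,0,6]},
    {"jaw": 1,"offset": [25.5,-21,0],"rot": [0,0,5.5]},
    {"jaw": 1,"offset": [23.5,-23.5,0],"rot": [0,0,5.5]},
    {"jaw": 1,"offset": [21,-25,0],"rot": [0,0,5.5]},
  ],
)

```text
time_s: 11.1
eef_pos: [0.5154, -0.164, 0.0811]
eef_rot: [0.0, 0.367, 0.93, -0.0]
wrist_force: [-0.1, -0.4, 0.5]
opening: 0.998
grasp_force: 0.0
```

apply_moves(
  moves=[
    {"jaw": 1,"offset": [18.5,-27.5,0],"rot": [0,0,6]},
    {"jaw": 1,"offset": [15.5,-29,0],"rot": [0,0,5.5]},
    {"jaw": 1,"offset": [12.5,-30.5,0],"rot": [0,0,5.5]},
    {"jaw": 1,"offset": [0,0,0],"rot": [0,0,0]},
    {"jaw": 1,"offset": [0,0,0],"rot": [0,0,0]},
  ],
)

```text
time_s: 11.72
eef_pos: [0.4207, -0.1867, 0.0814]
eef_rot: [0.001, 0.499, 0.867, 0.0]
wrist_force: [0.1, 0.2, 0.3]
opening: 0.999
grasp_force: 0.0
```

Run:
```python
from plan import *
from fit import *
plan((417.5,-185.4,-5,120,1,3),(None,None,-18,None,1,2))
p,d=ctrl.camera('top');W,C=allpts(p,d);n=lambda c,r:np.hypot(W[:,0]-c[0],W[:,1]-c[1])<r
s=n((676,-126),65)&(W[:,2]>24)&(W[:,2]<50);print(s.sum(),np.percentile(W[s][:,2],[5,50,95]))
r=fit(W[s][:,:2],'box',(676,-126),(75,));print('box',r.x,r.fun)
```

```text
t 11.72 at [ 420.7 -186.7   81.4] psi 120.2 open 0.999 F [0.1 0.2 0.3] g 0.0
--
1 [1.0, -0.5, 29.0] [0.0, 0.0, 0.0]
1 [1.0, -1.0, 28.5] [0.0, 0.0, 0.0]
1 [1.0, -0.5, 29.0] [0.0, 0.0, 0.0]
1 [0.0, 0.0, 6.5] [0.0, 0.0, 0.0]
1 [0.0, 0.0, 6.5] [0.0, 0.0, 0.0]
653 [30.0732718  34.76830878 37.69268039]
box [ 675.08968109 -126.26430411   74.70448349] 1.8493119905025694
```

Box well placed (675,-126, top at 35 mm). Next the tin.

apply_moves(
  moves=[
    {"jaw": 1,"offset": [1,-0.5,29],"rot": [0,0,0]},
    {"jaw": 1,"offset": [1,-1,29],"rot": [0,0,0]},
    {"jaw": 1,"offset": [1,-0.5,29],"rot": [0,0,0]},
    {"jaw": 1,"offset": [0,0,12],"rot": [0,0,0]},
    {"jaw": 1,"offset": [0,0,0],"rot": [0,0,0]},
  ],
)

```text
time_s: 12.4
eef_pos: [0.4168, -0.1844, -0.0185]
eef_rot: [-0.001, 0.498, 0.867, 0.0]
wrist_force: [-0.8, -0.1, -0.1]
opening: 0.999
grasp_force: 0.0
```

apply_moves(
  moves=[
    {"jaw": 0.6,"offset": [0,0,0],"rot": [0,0,0]},
    {"jaw": 0.6,"offset": [0,0,0],"rot": [0,0,0]},
    {"jaw": 0.6,"offset": [0,0,0],"rot": [0,0,0]},
    {"jaw": 0.6,"offset": [0,0,0],"rot": [0,0,0]},
    {"jaw": 0.6,"offset": [0,0,0],"rot": [0,0,0]},
  ],
)

```text
time_s: 13.02
eef_pos: [0.4178, -0.1855, -0.0164]
eef_rot: [0.001, 0.499, 0.867, -0.0]
wrist_force: [-1.5, 2.0, 6.6]
opening: 0.791
grasp_force: 66.8
```

apply_moves(
  moves=[
    {"jaw": 0.6,"offset": [0,0,-20],"rot": [0,0,0]},
    {"jaw": 0.6,"offset": [0,0,-40],"rot": [0,0,0]},
    {"jaw": 0.6,"offset": [0,0,-37],"rot": [0,0,0]},
    {"jaw": 0.6,"offset": [0,0,0],"rot": [0,0,0]},
    {"jaw": 0.6,"offset": [0,0,0],"rot": [0,0,0]},
  ],
)

```text
time_s: 13.65
eef_pos: [0.4165, -0.1846, 0.0788]
eef_rot: [0.0, 0.499, 0.867, -0.0]
wrist_force: [-0.5, -0.3, -1.1]
opening: 0.792
grasp_force: 67.7
```

Run:
```python
from plan import *
plan((567,197,80,84.7,.6,10),(567,197,80,84.7,.6,2))
```

```text
t 13.65 at [ 416.5 -184.6   78.8] psi 120.2 open 0.792 F [-0.5 -0.3 -1.1] g 67.7
--
0.6 [25.5, 32.0, 0.0] [0.0, 0.0, 3.5]
0.6 [27.5, 31.0, 0.0] [0.0, 0.0, 3.5]
0.6 [29.0, 28.5, -0.5] [0.0, 0.0, 3.5]
0.6 [31.0, 27.0, 0.0] [0.0, 0.0, 3.5]
0.6 [32.5, 25.0, 0.0] [0.0, 0.0, 3.5]
--
0.6 [33.5, 23.5, 0.0] [0.0, 0.0, 4.0]
0.6 [35.5, 20.5, -0.5] [0.0, 0.0, 3.5]
0.6 [37.0, 18.5, 0.0] [0.0, 0.0, 3.5]
0.6 [37.5, 16.0, 0.0] [0.0, 0.0, 3.5]
0.6 [38.5, 14.0, 0.0] [0.0, 0.0, 3.5]
--
0.6 [0.0, 0.0, 0.0] [0.0, 0.0, 0.0]
0.6 [0.0, 0.0, 0.0] [0.0, 0.0, 0.0]
```

apply_moves(
  moves=[
    {"jaw": 0.6,"offset": [25.5,32,0],"rot": [0,0,3.5]},
    {"jaw": 0.6,"offset": [27.5,31,0],"rot": [0,0,3.5]},
    {"jaw": 0.6,"offset": [29,28.5,-0.5],"rot": [0,0,3.5]},
    {"jaw": 0.6,"offset": [31,27,0],"rot": [0,0,3.5]},
    {"jaw": 0.6,"offset": [32.5,25,0],"rot": [0,0,3.5]},
  ],
)

```text
time_s: 14.28
eef_pos: [0.4907, 0.0077, 0.0777]
eef_rot: [-0.001, 0.626, 0.78, -0.001]
wrist_force: [0.6, -0.5, -1.4]
opening: 0.785
grasp_force: 67.8
```

apply_moves(
  moves=[
    {"jaw": 0.6,"offset": [33.5,23.5,0],"rot": [0,0,4]},
    {"jaw": 0.6,"offset": [35.5,20.5,-0.5],"rot": [0,0,3.5]},
    {"jaw": 0.6,"offset": [37,18.5,0],"rot": [0,0,3.5]},
    {"jaw": 0.6,"offset": [37.5,16,0],"rot": [0,0,3.5]},
    {"jaw": 0.6,"offset": [38.5,14,0],"rot": [0,0,3.5]},
  ],
)

```text
time_s: 14.9
eef_pos: [0.5663, 0.1978, 0.0777]
eef_rot: [-0.001, 0.74, 0.673, -0.002]
wrist_force: [0.9, -0.2, -1.9]
opening: 0.788
grasp_force: 67.8
```

apply_moves(
  moves=[
    {"jaw": 0.6,"offset": [0,0,20],"rot": [0,0,0]},
    {"jaw": 0.6,"offset": [0,0,25],"rot": [0,0,0]},
    {"jaw": 0.6,"offset": [0,0,25],"rot": [0,0,0]},
    {"jaw": 0.6,"offset": [0,0,10],"rot": [0,0,0]},
    {"jaw": 0.6,"offset": [0,0,0],"rot": [0,0,0]},
  ],
)

```text
time_s: 15.52
eef_pos: [0.5659, 0.1959, -0.0017]
eef_rot: [-0.001, 0.739, 0.673, -0.001]
wrist_force: [0.2, 0.3, -0.3]
opening: 0.791
grasp_force: 67.8
```

apply_moves(
  moves=[
    {"jaw": 0.6,"offset": [0,0,5],"rot": [0,0,0]},
    {"jaw": 0.6,"offset": [0,0,4],"rot": [0,0,0]},
    {"jaw": 0.6,"offset": [0,0,1],"rot": [0,0,0]},
    {"jaw": 0.6,"offset": [0,0,0],"rot": [0,0,0]},
    {"jaw": 0.6,"offset": [0,0,0],"rot": [0,0,0]},
  ],
)

```text
time_s: 16.15
eef_pos: [0.5676, 0.1968, -0.0098]
eef_rot: [0.0, 0.739, 0.673, 0.0]
wrist_force: [0.9, -0.5, -1.1]
opening: 0.791
grasp_force: 67.8
```

apply_moves(
  moves=[
    {"jaw": 0.6,"offset": [0,0,1],"rot": [0,0,0]},
    {"jaw": 0.6,"offset": [0,0,1],"rot": [0,0,0]},
    {"jaw": 0.6,"offset": [0,0,0.5],"rot": [0,0,0]},
    {"jaw": 0.6,"offset": [0,0,0],"rot": [0,0,0]},
    {"jaw": 0.6,"offset": [0,0,0],"rot": [0,0,0]},
  ],
)

```text
time_s: 16.77
eef_pos: [0.5675, 0.1968, -0.0114]
eef_rot: [0.0, 0.739, 0.674, 0.0]
wrist_force: [-4.0, -0.4, 7.9]
opening: 0.792
grasp_force: 68.9
```

apply_moves(
  moves=[
    {"jaw": 1,"offset": [0,0,0],"rot": [0,0,0]},
    {"jaw": 1,"offset": [0,0,0],"rot": [0,0,0]},
    {"jaw": 1,"offset": [0,0,0],"rot": [0,0,0]},
    {"jaw": 1,"offset": [0,0,-30],"rot": [0,0,0]},
    {"jaw": 1,"offset": [0,0,-60],"rot": [0,0,0]},
  ],
)

```text
time_s: 17.4
eef_pos: [0.5647, 0.1962, 0.0754]
eef_rot: [-0.002, 0.739, 0.673, -0.003]
wrist_force: [1.8, -0.7, 0.2]
opening: 1.001
grasp_force: 0.0
```

Run:
```python
from plan import *
b=(582.9,319.9,97.3)
x,y=loc(b,12,18);print(x,y)
plan((x,y,75,97.3,.55,4),(x,y,75,97.3,.55,1),(x,y,-10,97.3,.55,3))
```

```text
563.5211247301633 329.51557035625603
t 17.4 at [564.7 196.2  75.4] psi 84.7 open 1.001 F [ 1.8 -0.7  0.2] g 0.0
--
0.55 [33.0, -3.5, 0.0] [-0.5, 0.0, -3.0]
0.55 [33.5, -1.5, 0.0] [0.0, 0.0, -3.5]
0.55 [33.5, 0.5, 0.0] [0.0, 0.0, -3.0]
0.55 [33.0, 2.0, 0.0] [0.0, 0.0, -3.0]
0.55 [0.0, 0.0, 0.0] [0.0, 0.0, 0.0]
--
0.55 [0.0, 0.0, 28.5] [0.0, 0.0, 0.0]
0.55 [0.0, 0.0, 28.5] [0.0, 0.0, 0.0]
0.55 [0.0, 0.0, 28.0] [0.0, 0.0, 0.0]
```

apply_moves(
  moves=[
    {"jaw": 0.55,"offset": [33,-3.5,0],"rot": [0,0,-3]},
    {"jaw": 0.55,"offset": [33.5,-1.5,0],"rot": [0,0,-3.5]},
    {"jaw": 0.55,"offset": [33.5,0.5,0],"rot": [0,0,-3]},
    {"jaw": 0.55,"offset": [33,2,0],"rot": [0,0,-3]},
    {"jaw": 0.55,"offset": [0,0,0],"rot": [0,0,0]},
  ],
)

```text
time_s: 18.02
eef_pos: [0.5657, 0.332, 0.0773]
eef_rot: [-0.0, 0.66, 0.751, 0.0]
wrist_force: [-0.7, -0.7, 0.2]
opening: 0.549
grasp_force: 0.0
```

apply_moves(
  moves=[
    {"jaw": 0.55,"offset": [0,0,28],"rot": [0,0,0]},
    {"jaw": 0.55,"offset": [0,0,28],"rot": [0,0,0]},
    {"jaw": 0.55,"offset": [0,0,18],"rot": [0,0,0]},
    {"jaw": 0.55,"offset": [0,0,0],"rot": [0,0,0]},
    {"jaw": 0.55,"offset": [0,0,0],"rot": [0,0,0]},
  ],
)

```text
time_s: 18.65
eef_pos: [0.5672, 0.33, 0.0045]
eef_rot: [0.0, 0.662, 0.75, 0.001]
wrist_force: [0.5, 0.7, -0.0]
opening: 0.549
grasp_force: 0.0
```

Run:
```python
from plan import *
from fit import *
plan((563.5,329.5,-10,97.3,.55,2))
p,d=ctrl.camera('top');W,C=allpts(p,d);n=lambda c,r:np.hypot(W[:,0]-c[0],W[:,1]-c[1])<r
s=n((567,197),60)&(W[:,2]>30)&(W[:,2]<50);print(s.sum(),np.percentile(W[s][:,2],[5,50,95]))
r=fit(W[s][:,:2],'tin',(567,197),(0,));print('tin',r.x,r.fun)
s,ds=ctrl.camera('scene')
a=cv2.resize(p[150:250,130:270],(560,400));b=cv2.resize(s[150:250,200:300],(240,240))
m=np.zeros((400,800,3),np.uint8);m[:,:560]=a;m[:240,560:]=b;cv2.imwrite('pics/m3.png',m[:,:,::-1])
```

```text
t 18.65 at [567.2 330.    4.5] psi 97.1 open 0.549 F [ 0.5  0.7 -0. ] g 0.0
--
0.55 [0.0, -2.0, 7.5] [0.0, 0.0, 0.0]
0.55 [0.0, -1.5, 7.0] [0.0, 0.0, 0.0]
584 [37.0492181  40.20343459 43.16764178]
tin [567.21234779 196.46922545   8.04560839] 1.764537524331085
```

View pics/m3.png

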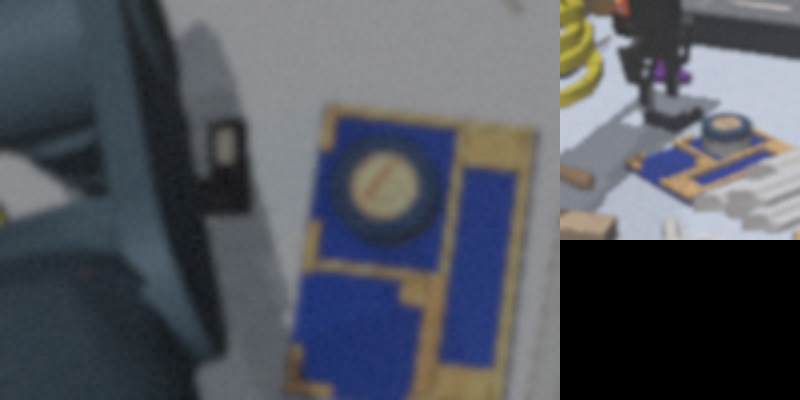

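Tin sits in the blue bay; the gripper is over the black sample's lower leg. Correct 3.5 mm and go down.

apply_moves(
  moves=[
    {"jaw": 0.55,"offset": [0,-3.5,7],"rot": [0,0,0]},
    {"jaw": 0.55,"offset": [0,0,12],"rot": [0,0,0]},
    {"jaw": 0.55,"offset": [0,0,5],"rot": [0,0,0]},
    {"jaw": 0.55,"offset": [0,0,0],"rot": [0,0,0]},
    {"jaw": 0.55,"offset": [0,0,0],"rot": [0,0,0]},
  ],
)

```text
time_s: 19.38
eef_pos: [0.563, 0.3296, -0.0204]
eef_rot: [0.0, 0.662, 0.75, 0.0]
wrist_force: [-0.1, 0.2, 0.2]
opening: 0.553
grasp_force: 0.0
```

apply_moves(
  moves=[
    {"jaw": 0.55,"offset": [0,0,2],"rot": [0,0,0]},
    {"jaw": 0.55,"offset": [0,0,1],"rot": [0,0,0]},
    {"jaw": 0.55,"offset": [0,0,0],"rot": [0,0,0]},
    {"jaw": 0.2,"offset": [0,0,0],"rot": [0,0,0]},
    {"jaw": 0.2,"offset": [0,0,0],"rot": [0,0,0]},
  ],
)

```text
time_s: 20.0
eef_pos: [0.5632, 0.3297, -0.023]
eef_rot: [0.0, 0.662, 0.75, 0.0]
wrist_force: [0.1, -0.2, 0.1]
opening: 0.284
grasp_force: 59.0
```

apply_moves(
  moves=[
    {"jaw": 0.2,"offset": [0,0,0],"rot": [0,0,0]},
    {"jaw": 0.2,"offset": [0,0,0],"rot": [0,0,0]},
    {"jaw": 0.2,"offset": [0,0,0],"rot": [0,0,0]},
    {"jaw": 0.2,"offset": [0,0,0],"rot": [0,0,0]},
    {"jaw": 0.2,"offset": [0,0,0],"rot": [0,0,0]},
  ],
)

```text
time_s: 20.62
eef_pos: [0.5632, 0.3297, -0.0231]
eef_rot: [0.0, 0.662, 0.75, 0.0]
wrist_force: [-0.9, 0.7, 5.7]
opening: 0.286
grasp_force: 59.8
```

apply_moves(
  moves=[
    {"jaw": 0.2,"offset": [0,0,-20],"rot": [0,0,0]},
    {"jaw": 0.2,"offset": [0,0,-40],"rot": [0,0,0]},
    {"jaw": 0.2,"offset": [0,0,-38],"rot": [0,0,0]},
    {"jaw": 0.2,"offset": [0,0,0],"rot": [0,0,0]},
    {"jaw": 0.2,"offset": [0,0,0],"rot": [0,0,0]},
  ],
)

```text
time_s: 21.25
eef_pos: [0.5622, 0.3293, 0.0743]
eef_rot: [-0.0, 0.662, 0.75, -0.0]
wrist_force: [0.5, -0.2, -1.3]
opening: 0.289
grasp_force: 58.9
```

Run:
```python
from plan import *
x,y=loc(T['blue'],-51+12,25+18);print(x,y)
plan((x,y,75,-5.3,.2,11),(x,y,75,-5.3,.2,4))
```

```text
489.4386720310034 225.61861493235293
t 21.25 at [562.2 329.3  74.3] psi 97.2 open 0.289 F [ 0.5 -0.2 -1.3] g 58.9
--
0.2 [-8.5, -7.5, 0.0] [0.0, 0.0, 9.5]
0.2 [-10.0, -6.5, 0.0] [0.0, 0.0, 9.0]
0.2 [-10.5, -4.5, 0.0] [0.0, 0.0, 9.5]
0.2 [-11.0, -3.0, 0.0] [0.0, 0.0, 9.5]
0.2 [-11.5, -1.0, -0.5] [0.0, 0.0, 9.0]
--
0.2 [-11.5, 1.0, 0.0] [0.0, 0.0, 9.5]
0.2 [-11.0, 2.5, 0.0] [0.0, 0.0, 9.0]
0.2 [-10.5, 4.5, 0.0] [0.0, 0.0, 9.5]
0.2 [-10.0, 6.5, 0.0] [0.0, 0.0, 9.5]
0.2 [-8.5, 7.5, 0.0] [0.0, 0.0, 9.0]
--
0.2 [-7.5, 9.0, 0.0] [0.0, 0.0, 9.5]
0.2 [0.0, 0.0, 0.0] [0.0, 0.0, 0.0]
0.2 [0.0, 0.0, 0.0] [0.0, 0.0, 0.0]
0.2 [0.0, 0.0, 0.0] [0.0, 0.0, 0.0]
0.2 [0.0, 0.0, 0.0] [0.0, 0.0, 0.0]
```

apply_moves(
  moves=[
    {"jaw": 0.2,"offset": [-8.5,-7.5,0],"rot": [0,0,9.5]},
    {"jaw": 0.2,"offset": [-10,-6.5,0],"rot": [0,0,9]},
    {"jaw": 0.2,"offset": [-10.5,-4.5,0],"rot": [0,0,9.5]},
    {"jaw": 0.2,"offset": [-11,-3,0],"rot": [0,0,9.5]},
    {"jaw": 0.2,"offset": [-11.5,-1,0],"rot": [0,0,9]},
  ],
)

```text
time_s: 21.88
eef_pos: [0.5278, 0.2816, 0.0725]
eef_rot: [-0.0, 0.905, 0.425, -0.002]
wrist_force: [1.1, -0.8, -0.0]
opening: 0.284
grasp_force: 58.8
```

apply_moves(
  moves=[
    {"jaw": 0.2,"offset": [-11.5,1,0],"rot": [0,0,9.5]},
    {"jaw": 0.2,"offset": [-11,2.5,0],"rot": [0,0,9]},
    {"jaw": 0.2,"offset": [-10.5,4.5,0],"rot": [0,0,9.5]},
    {"jaw": 0.2,"offset": [-10,6.5,0],"rot": [0,0,9.5]},
    {"jaw": 0.2,"offset": [-8.5,7.5,0],"rot": [0,0,9]},
  ],
)

```text
time_s: 22.5
eef_pos: [0.4948, 0.2345, 0.0727]
eef_rot: [0.0, 0.999, 0.034, -0.002]
wrist_force: [0.1, -0.8, -0.2]
opening: 0.281
grasp_force: 58.8
```

apply_moves(
  moves=[
    {"jaw": 0.2,"offset": [-7.5,9,0],"rot": [0,0,9.5]},
    {"jaw": 0.2,"offset": [0,0,30],"rot": [0,0,0]},
    {"jaw": 0.2,"offset": [0,0,20],"rot": [0,0,0]},
    {"jaw": 0.2,"offset": [0,0,0],"rot": [0,0,0]},
    {"jaw": 0.2,"offset": [0,0,0],"rot": [0,0,0]},
  ],
)

```text
time_s: 23.12
eef_pos: [0.4897, 0.2257, 0.0244]
eef_rot: [0.0, 0.999, -0.047, -0.0]
wrist_force: [0.3, -0.2, 0.2]
opening: 0.283
grasp_force: 58.9
```

Run:
```python
from plan import *
from fit import *
x,y=489.4,225.6
plan((x,y,-10,-5.3,.2,3))
for n in('top','scene'):
    p,d=ctrl.camera(n);v,u=np.nonzero(d>0);W=world(n,d,d>0)*1000;C=p[v,u].astype(int)
    s=(np.hypot(W[:,0]-476,W[:,1]-209)<55)&(W[:,2]>40)&(W[:,2]<72)&(C.max(1)<90);print(s.sum())
    if s.sum()>80:
        r=fit(W[s][:,:2],'L',(476,209),(-5,));print('black',r.x,r.fun,np.percentile(W[s][:,2],[5,50,95]))
```

```text
t 23.12 at [489.7 225.7  24.4] psi -5.3 open 0.283 F [ 0.3 -0.2  0.2] g 58.9
--
0.2 [0.0, 0.0, 11.5] [0.0, 0.0, 0.0]
0.2 [0.0, 0.0, 11.5] [0.0, 0.0, 0.0]
0.2 [0.0, 0.0, 11.5] [0.0, 0.0, 0.0]
67
149
black [467.9634812  202.48123949   1.712849  ] 5.2984067749252155 [51.80278822 63.58292145 69.52315388]
```

apply_moves(
  moves=[
    {"jaw": 0.2,"offset": [0,0,20],"rot": [0,0,0]},
    {"jaw": 0.2,"offset": [0,0,14],"rot": [0,0,0]},
    {"jaw": 0.2,"offset": [0,0,4],"rot": [0,0,0]},
    {"jaw": 0.2,"offset": [0,0,2],"rot": [0,0,0]},
    {"jaw": 0.2,"offset": [0,0,0],"rot": [0,0,0]},
  ],
)

```text
time_s: 23.85
eef_pos: [0.4902, 0.2258, -0.0152]
eef_rot: [-0.0, 0.999, -0.047, 0.0]
wrist_force: [-0.1, 0.0, -0.7]
opening: 0.283
grasp_force: 58.9
```

apply_moves(
  moves=[
    {"jaw": 0.2,"offset": [0,0,1],"rot": [0,0,0]},
    {"jaw": 0.2,"offset": [0,0,1],"rot": [0,0,0]},
    {"jaw": 0.2,"offset": [0,0,0],"rot": [0,0,0]},
    {"jaw": 0.2,"offset": [0,0,0],"rot": [0,0,0]},
    {"jaw": 0.2,"offset": [0,0,0],"rot": [0,0,0]},
  ],
)

```text
time_s: 24.48
eef_pos: [0.4899, 0.2258, -0.0175]
eef_rot: [-0.0, 0.999, -0.047, 0.0]
wrist_force: [0.7, 0.1, -0.8]
opening: 0.288
grasp_force: 58.9
```

apply_moves(
  moves=[
    {"jaw": 0.2,"offset": [0,0,1],"rot": [0,0,0]},
    {"jaw": 0.2,"offset": [0,0,0],"rot": [0,0,0]},
    {"jaw": 0.48,"offset": [0,0,0],"rot": [0,0,0]},
    {"jaw": 0.48,"offset": [0,0,0],"rot": [0,0,0]},
    {"jaw": 0.48,"offset": [0,0,0],"rot": [0,0,0]},
  ],
)

```text
time_s: 25.1
eef_pos: [0.4898, 0.2257, -0.0187]
eef_rot: [0.0, 0.999, -0.047, -0.0]
wrist_force: [-0.5, -0.4, 0.3]
opening: 0.482
grasp_force: 0.0
```

apply_moves(
  moves=[
    {"jaw": 0.48,"offset": [0,0,-10],"rot": [0,0,0]},
    {"jaw": 0.48,"offset": [0,0,-20],"rot": [0,0,0]},
    {"jaw": 0.48,"offset": [0,0,-30],"rot": [0,0,0]},
    {"jaw": 0.6,"offset": [0,0,-32],"rot": [0,0,0]},
    {"jaw": 0.6,"offset": [0,0,0],"rot": [0,0,0]},
  ],
)

```text
time_s: 25.72
eef_pos: [0.4925, 0.2264, 0.077]
eef_rot: [-0.001, 0.999, -0.046, 0.003]
wrist_force: [1.0, -0.7, 0.0]
opening: 0.599
grasp_force: 0.0
```

Run:
```python
from plan import *
a=(360.4,301.2,186.1)
x,y=loc(a,0,22);print(x,y)
plan((x,y,75,96.1,.6,10),(x,y,20,96.1,.6,3),(x,y,20,96.1,.6,2))
```

```text
362.7378095693971 279.3245652290695
t 25.73 at [492.5 226.4  77. ] psi -5.3 open 0.599 F [ 1.  -0.7  0. ] g 0.0
--
0.6 [-13.5, -4.0, 0.0] [0.0, -0.5, -10.0]
0.6 [-12.5, -6.5, 0.5] [0.0, 0.0, -10.5]
0.6 [-11.0, -8.5, 0.0] [0.0, 0.0, -10.0]
0.6 [-9.5, -10.0, 0.5] [0.0, 0.0, -10.0]
0.6 [-7.5, -12.0, 0.0] [0.0, 0.0, -10.0]
--
0.6 [-5.5, -13.0, 0.5] [0.0, 0.0, -10.5]
0.6 [-3.0, -13.5, 0.0] [0.0, 0.0, -10.0]
0.6 [-0.5, -14.0, 0.5] [0.0, 0.0, -10.0]
0.6 [2.0, -14.0, 0.0] [0.0, 0.0, -10.5]
0.6 [4.5, -13.5, 0.5] [0.0, 0.0, -10.0]
--
0.6 [0.0, 0.0, 18.0] [0.0, 0.0, 0.0]
0.6 [0.0, 0.5, 18.5] [0.0, 0.0, 0.0]
0.6 [0.0, 0.0, 18.5] [0.0, 0.0, 0.0]
0.6 [0.0, 0.0, 0.0] [0.0, 0.0, 0.0]
0.6 [0.0, 0.0, 0.0] [0.0, 0.0, 0.0]
```

apply_moves(
  moves=[
    {"jaw": 0.6,"offset": [-13.5,-4,0],"rot": [0,0,-10]},
    {"jaw": 0.6,"offset": [-12.5,-6.5,0],"rot": [0,0,-10.5]},
    {"jaw": 0.6,"offset": [-11,-8.5,0],"rot": [0,0,-10]},
    {"jaw": 0.6,"offset": [-9.5,-10,0],"rot": [0,0,-10]},
    {"jaw": 0.6,"offset": [-7.5,-12,0],"rot": [0,0,-10]},
  ],
)

```text
time_s: 26.35
eef_pos: [0.4241, 0.2522, 0.0728]
eef_rot: [-0.0, 0.922, 0.387, -0.001]
wrist_force: [-0.4, -0.6, -0.1]
opening: 0.602
grasp_force: 0.0
```

apply_moves(
  moves=[
    {"jaw": 0.6,"offset": [-5.5,-13,0],"rot": [0,0,-10.5]},
    {"jaw": 0.6,"offset": [-3,-13.5,0],"rot": [0,0,-10]},
    {"jaw": 0.6,"offset": [-0.5,-14,0],"rot": [0,0,-10]},
    {"jaw": 0.6,"offset": [2,-14,0],"rot": [0,0,-10.5]},
    {"jaw": 0.6,"offset": [4.5,-13.5,0],"rot": [0,0,-10]},
  ],
)

```text
time_s: 26.98
eef_pos: [0.359, 0.2787, 0.0729]
eef_rot: [-0.0, 0.666, 0.746, -0.001]
wrist_force: [-0.0, 0.4, -0.3]
opening: 0.6
grasp_force: 0.0
```

Run:
```python
from plan import *
from fit import *
f=np.load('im.npz');W,C=allpts(f['p'],f['d'])
s=(abs(W[:,0]-361)<30)&(W[:,1]>200)&(W[:,1]<400)&(W[:,2]>7)&(W[:,2]<35)
for lo in range(225,375,10):
    k=s&(W[:,1]>=lo)&(W[:,1]<lo+10)
    if k.sum():print(lo,k.sum(),W[k].mean(0).round(),np.ptp(W[k][:,0]).round())
p,d=ctrl.camera('top');cv2.imwrite('pics/m4.png',cv2.resize(p[160:340,140:300],(533,600))[:,:,::-1])
W,C=allpts(p,d)
s=(np.hypot(W[:,0]-476,W[:,1]-209)<60)&(W[:,2]>8)&(W[:,2]<35)&(C.max(1)<75);print(s.sum(),np.percentile(W[s][:,2],[5,50,95]))
r=fit(W[s][:,:2],'L',(476,209),(-5,));print('black',r.x,r.fun)
plan((362.7,279.3,20,96.1,.6,3))
```

```text
235 18 [366. 243.  18.] 18.0
245 40 [367. 250.  22.] 23.0
255 38 [366. 260.  22.] 23.0
265 36 [365. 270.  21.] 20.0
275 28 [363. 280.  20.] 20.0
285 31 [361. 290.  19.] 18.0
295 28 [361. 300.  20.] 18.0
305 10 [361. 309.  14.] 20.0
315 7 [358. 320.  14.] 3.0
325 6 [357. 329.  13.] 3.0
335 6 [355. 340.  15.] 3.0
345 5 [354. 349.  13.] 3.0
355 1 [353. 356.  12.] 0.0
333 [13.56800875 21.07124067 25.30476095]
black [476.27403412 207.94131398  -6.335635  ] 2.521990447497924
t 27.02 at [357.2 279.   72.6] psi 96.9 open 0.6 F [-1.2  1.7 -0.3] g 0.0
--
0.6 [0.0, 2.0, 17.5] [0.0, 0.0, 0.5]
0.6 [0.0, 2.0, 17.5] [0.0, 0.0, 0.0]
0.6 [-0.5, 1.5, 17.5] [0.0, 0.0, 0.5]
```

View pics/m4.png

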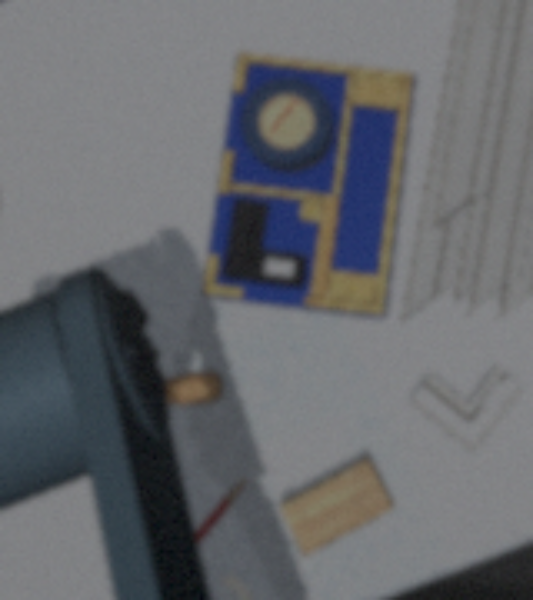

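Black is seated in the blue nest (476,208), empty quarter at the filler. The bradawl handle at (190,388) in the crop is under the gripper.

apply_moves(
  moves=[
    {"jaw": 0.6,"offset": [-1.5,2.5,20],"rot": [0,0,0]},
    {"jaw": 0.6,"offset": [0,0,30],"rot": [0,0,0]},
    {"jaw": 0.6,"offset": [0,0,20],"rot": [0,0,0]},
    {"jaw": 0.6,"offset": [0,0,0],"rot": [0,0,0]},
    {"jaw": 0.6,"offset": [0,0,0],"rot": [0,0,0]},
  ],
)

```text
time_s: 27.65
eef_pos: [0.363, 0.2776, 0.0039]
eef_rot: [0.0, 0.668, 0.744, 0.0]
wrist_force: [-0.4, 0.2, 0.0]
opening: 0.596
grasp_force: 0.0
```

apply_moves(
  moves=[
    {"jaw": 0.6,"offset": [0,0,12],"rot": [0,0,0]},
    {"jaw": 0.6,"offset": [0,0,8],"rot": [0,0,0]},
    {"jaw": 0.6,"offset": [0,0,0],"rot": [0,0,0]},
    {"jaw": 0.15,"offset": [0,0,0],"rot": [0,0,0]},
    {"jaw": 0.15,"offset": [0,0,0],"rot": [0,0,0]},
  ],
)

```text
time_s: 28.28
eef_pos: [0.3632, 0.2778, -0.016]
eef_rot: [0.0, 0.668, 0.744, 0.0]
wrist_force: [1.0, 0.2, -0.3]
opening: 0.272
grasp_force: 58.7
```

apply_moves(
  moves=[
    {"jaw": 0.15,"offset": [0,0,0],"rot": [0,0,0]},
    {"jaw": 0.15,"offset": [0,0,0],"rot": [0,0,0]},
    {"jaw": 0.15,"offset": [0,0,0],"rot": [0,0,0]},
    {"jaw": 0.15,"offset": [0,0,0],"rot": [0,0,0]},
    {"jaw": 0.15,"offset": [0,0,0],"rot": [0,0,0]},
  ],
)

```text
time_s: 28.9
eef_pos: [0.3631, 0.2778, -0.0161]
eef_rot: [0.0, 0.668, 0.744, 0.0]
wrist_force: [0.6, 0.3, 5.6]
opening: 0.268
grasp_force: 59.5
```

apply_moves(
  moves=[
    {"jaw": 0.15,"offset": [0,0,-20],"rot": [0,0,0]},
    {"jaw": 0.15,"offset": [0,0,-35],"rot": [0,0,0]},
    {"jaw": 0.15,"offset": [0,0,-36],"rot": [0,0,0]},
    {"jaw": 0.15,"offset": [0,0,0],"rot": [0,0,0]},
    {"jaw": 0.15,"offset": [0,0,0],"rot": [0,0,0]},
  ],
)

```text
time_s: 29.52
eef_pos: [0.3619, 0.2772, 0.0737]
eef_rot: [-0.0, 0.668, 0.744, -0.001]
wrist_force: [0.4, 1.0, -1.6]
opening: 0.271
grasp_force: 58.8
```

Run:
```python
from plan import *
x,y=loc(T['blue'],21.8,-43.5);print(x,y)
plan((x,y,75,174.3,.15,8),(x,y,45,174.3,.15,2))
im,d=ctrl.camera('scene');w=world('scene',d,d>0)*1000
s=(np.hypot(w[:,0]-363,w[:,1]-290)<80)&(w[:,2]>45)&(w[:,2]<110)
for lo in range(215,375,10):
    k=s&(w[:,1]>=lo)&(w[:,1]<lo+10)
    if k.sum():print(lo,k.sum(),w[k].mean(0).round(),w[k][:,2].min().round(),w[k][:,2].max().round())
```

```text
541.9886778664984 133.87229682263563
t 29.52 at [361.9 277.2  73.7] psi 96.2 open 0.271 F [ 0.4  1.  -1.6] g 58.8
--
0.15 [-20.0, 20.5, 0.0] [0.0, 0.0, -10.0]
0.15 [-23.5, 16.5, -0.5] [0.0, 0.0, -9.5]
0.15 [-26.0, 12.5, 0.0] [0.0, 0.0, -10.0]
0.15 [-28.0, 8.0, 0.0] [0.0, 0.0, -9.5]
0.15 [-28.5, 3.0, -0.5] [0.0, 0.0, -10.0]
--
0.15 [-28.5, -2.0, 0.0] [0.0, 0.0, -9.5]
0.15 [-28.0, -6.5, -0.5] [0.0, 0.0, -10.0]
0.15 [-26.5, -11.0, 0.0] [0.0, 0.0, -9.5]
0.15 [0.0, 0.0, 15.0] [0.0, 0.0, 0.0]
0.15 [0.0, 0.0, 15.0] [0.0, 0.0, 0.0]
235 26 [363. 241. 104.] 97.0 110.0
245 10 [354. 249. 103.] 97.0 109.0
255 13 [350. 261. 105.] 99.0 109.0
265 9 [345. 270. 104.] 98.0 110.0
275 2 [341. 278. 105.] 102.0 108.0
295 1 [351. 304. 105.] 105.0 105.0
305 2 [356. 313. 104.] 104.0 105.0
315 2 [357. 320. 105.] 105.0 106.0
```

Awl is held level. Carry it over.

apply_moves(
  moves=[
    {"jaw": 0.15,"offset": [-20,20.5,0],"rot": [0,0,-10]},
    {"jaw": 0.15,"offset": [-23.5,16.5,0],"rot": [0,0,-9.5]},
    {"jaw": 0.15,"offset": [-26,12.5,0],"rot": [0,0,-10]},
    {"jaw": 0.15,"offset": [-28,8,0],"rot": [0,0,-9.5]},
    {"jaw": 0.15,"offset": [-28.5,3,0],"rot": [0,0,-10]},
  ],
)

```text
time_s: 30.2
eef_pos: [0.4746, 0.1869, 0.0726]
eef_rot: [-0.002, 0.297, 0.955, -0.001]
wrist_force: [-0.2, 0.1, -0.2]
opening: 0.272
grasp_force: 58.7
```

apply_moves(
  moves=[
    {"jaw": 0.15,"offset": [-28.5,-2,0],"rot": [0,0,-9.5]},
    {"jaw": 0.15,"offset": [-28,-6.5,0],"rot": [0,0,-10]},
    {"jaw": 0.15,"offset": [-26.5,-11,0],"rot": [0,0,-9.5]},
    {"jaw": 0.15,"offset": [0,0,0],"rot": [0,0,0]},
    {"jaw": 0.15,"offset": [0,0,0],"rot": [0,0,0]},
  ],
)

```text
time_s: 30.82
eef_pos: [0.541, 0.1346, 0.0729]
eef_rot: [-0.002, 0.052, 0.999, -0.0]
wrist_force: [0.1, 0.5, -0.5]
opening: 0.272
grasp_force: 58.8
```

Run:
```python
from plan import *
plan((542,133.9,10,174.3,.15,3),(542,133.9,-3,174.3,.15,2))
```

```text
t 30.82 at [541.  134.6  72.9] psi 174.0 open 0.272 F [ 0.1  0.5 -0.5] g 58.8
--
0.15 [-0.5, 0.0, 21.0] [0.0, 0.0, 0.0]
0.15 [-0.5, -0.5, 21.0] [0.0, 0.0, 0.0]
0.15 [-0.5, 0.0, 21.0] [0.0, 0.0, -0.5]
0.15 [0.0, 0.0, 6.5] [0.0, 0.0, 0.0]
0.15 [0.0, 0.0, 6.5] [0.0, 0.0, 0.0]
```

apply_moves(
  moves=[
    {"jaw": 0.15,"offset": [-1,0,25],"rot": [0,0,0]},
    {"jaw": 0.15,"offset": [0,0,30],"rot": [0,0,0]},
    {"jaw": 0.15,"offset": [0,0,18],"rot": [0,0,0]},
    {"jaw": 0.15,"offset": [0,0,6],"rot": [0,0,0]},
    {"jaw": 0.15,"offset": [0,0,2],"rot": [0,0,0]},
  ],
)

```text
time_s: 31.45
eef_pos: [0.5437, 0.1346, -0.0064]
eef_rot: [0.0, 0.051, 0.999, 0.0]
wrist_force: [-0.1, -0.1, -1.7]
opening: 0.271
grasp_force: 58.8
```

apply_moves(
  moves=[
    {"jaw": 0.15,"offset": [0,0,1],"rot": [0,0,0]},
    {"jaw": 0.15,"offset": [0,0,1],"rot": [0,0,0]},
    {"jaw": 0.15,"offset": [0,0,0],"rot": [0,0,0]},
    {"jaw": 0.15,"offset": [0,0,0],"rot": [0,0,0]},
    {"jaw": 0.15,"offset": [0,0,0],"rot": [0,0,0]},
  ],
)

```text
time_s: 32.08
eef_pos: [0.5437, 0.1343, -0.0084]
eef_rot: [0.0, 0.051, 0.999, 0.0]
wrist_force: [-0.0, 0.5, -0.3]
opening: 0.271
grasp_force: 58.8
```

Lower 2 mm more and release, then lift and move toward gilt.

apply_moves(
  moves=[
    {"jaw": 0.15,"offset": [0,0,1],"rot": [0,0,0]},
    {"jaw": 0.15,"offset": [0,0,1],"rot": [0,0,0]},
    {"jaw": 0.15,"offset": [0,0,0],"rot": [0,0,0]},
    {"jaw": 0.15,"offset": [0,0,0],"rot": [0,0,0]},
    {"jaw": 0.15,"offset": [0,0,0],"rot": [0,0,0]},
  ],
)

```text
time_s: 32.7
eef_pos: [0.5437, 0.1344, -0.0103]
eef_rot: [0.0, 0.051, 0.999, 0.0]
wrist_force: [-1.6, -0.5, 4.4]
opening: 0.273
grasp_force: 61.9
```

apply_moves(
  moves=[
    {"jaw": 0.55,"offset": [0,0,0],"rot": [0,0,0]},
    {"jaw": 0.55,"offset": [0,0,0],"rot": [0,0,0]},
    {"jaw": 0.55,"offset": [0,0,0],"rot": [0,0,0]},
    {"jaw": 0.55,"offset": [0,0,-30],"rot": [0,0,0]},
    {"jaw": 0.55,"offset": [0,0,-55],"rot": [0,0,0]},
  ],
)

```text
time_s: 33.33
eef_pos: [0.5414, 0.1343, 0.073]
eef_rot: [-0.003, 0.051, 0.999, -0.0]
wrist_force: [1.4, -0.3, -0.3]
opening: 0.553
grasp_force: 0.0
```

Run:
```python
from plan import *
g=(446.4,-75.2,-44.9)
x,y=loc(g,-18,-12);print(x,y)
plan((x,y,78,45.1,.55,13),(x,y,78,45.1,.55,2))
```

```text
425.1794240728143 -70.99438978047809
t 33.33 at [541.4 134.3  73. ] psi 174.2 open 0.553 F [ 1.4 -0.3 -0.3] g 0.0
--
0.55 [7.5, -16.5, -0.5] [0.0, -0.5, 10.0]
0.55 [4.0, -17.5, 0.0] [0.0, 0.0, 10.0]
0.55 [1.0, -18.5, -0.5] [0.0, 0.0, 10.0]
0.55 [-2.0, -18.0, -0.5] [0.0, 0.0, 9.5]
0.55 [-4.5, -17.5, -0.5] [0.0, 0.0, 10.0]
--
0.55 [-8.0, -16.0, -0.5] [0.0, 0.0, 10.0]
0.55 [-11.0, -15.0, 0.0] [0.0, 0.0, 10.0]
0.55 [-13.0, -12.5, -0.5] [0.0, 0.0, 10.0]
0.55 [-15.0, -10.5, -0.5] [0.0, 0.0, 10.0]
0.55 [-16.5, -7.0, -0.5] [0.0, 0.0, 10.0]
--
0.55 [-17.5, -4.5, 0.0] [0.0, 0.0, 9.5]
0.55 [-18.0, -1.5, -0.5] [0.0, 0.0, 10.0]
0.55 [-18.0, 1.5, -0.5] [0.0, 0.0, 10.0]
0.55 [0.0, 0.0, 0.0] [0.0, 0.0, 0.0]
0.55 [0.0, 0.0, 0.0] [0.0, 0.0, 0.0]
```

apply_moves(
  moves=[
    {"jaw": 0.55,"offset": [7.5,-16.5,-0.5],"rot": [0,0,10]},
    {"jaw": 0.55,"offset": [4,-17.5,0],"rot": [0,0,10]},
    {"jaw": 0.55,"offset": [1,-18.5,0],"rot": [0,0,10]},
    {"jaw": 0.55,"offset": [-2,-18,0],"rot": [0,0,9.5]},
    {"jaw": 0.55,"offset": [-4.5,-17.5,0],"rot": [0,0,10]},
  ],
)

```text
time_s: 33.95
eef_pos: [0.4985, 0.0551, 0.075]
eef_rot: [0.0, 0.467, 0.884, 0.0]
wrist_force: [-0.3, 0.1, 0.7]
opening: 0.554
grasp_force: 0.0
```

apply_moves(
  moves=[
    {"jaw": 0.55,"offset": [-8,-16,0],"rot": [0,0,10]},
    {"jaw": 0.55,"offset": [-11,-15,0],"rot": [0,0,10]},
    {"jaw": 0.55,"offset": [-13,-12.5,0],"rot": [0,0,10]},
    {"jaw": 0.55,"offset": [-15,-10.5,0],"rot": [0,0,10]},
    {"jaw": 0.55,"offset": [-16.5,-7,0],"rot": [0,0,10]},
  ],
)

```text
time_s: 34.58
eef_pos: [0.4543, -0.0242, 0.075]
eef_rot: [0.0, 0.797, 0.604, 0.0]
wrist_force: [-0.6, 1.1, -0.7]
opening: 0.55
grasp_force: 0.0
```

apply_moves(
  moves=[
    {"jaw": 0.55,"offset": [-17.5,-4.5,0],"rot": [0,0,9.5]},
    {"jaw": 0.55,"offset": [-18,-1.5,0],"rot": [0,0,10]},
    {"jaw": 0.55,"offset": [-18,1.5,0],"rot": [0,0,10]},
    {"jaw": 0.55,"offset": [0,0,30],"rot": [0,0,0]},
    {"jaw": 0.55,"offset": [0,0,0],"rot": [0,0,0]},
  ],
)

```text
time_s: 35.2
eef_pos: [0.4257, -0.0701, 0.0435]
eef_rot: [-0.002, 0.923, 0.384, -0.001]
wrist_force: [0.3, -0.3, -0.2]
opening: 0.551
grasp_force: 0.0
```

Run:
```python
from plan import *
from fit import *
plan((425.2,-71,-10,45.1,.55,3))
p,d=ctrl.camera('top');W,C=allpts(p,d)
cv2.imwrite('pics/m5.png',cv2.resize(p[160:300,190:370],(770,600))[:,:,::-1])
s=(np.hypot(W[:,0]-531,W[:,1]-135)<55)&(W[:,2]>18)&(W[:,2]<36)&(abs(W[:,1]-135)<25);print(s.sum(),W[s].mean(0),np.percentile(W[s],[1,99],axis=0))
```

```text
t 35.2 at [425.7 -70.1  43.5] psi 45.1 open 0.551 F [ 0.3 -0.3 -0.2] g 0.0
--
0.55 [-0.5, 0.0, 18.0] [0.0, 0.0, 0.0]
0.55 [0.0, 0.5, 17.5] [0.0, 0.0, 0.0]
0.55 [-0.5, 0.0, 18.0] [0.0, 0.0, 0.0]
222 [545.025391  134.1735478  25.1931646] [[486.84475085 121.05325368  18.52222625]
 [579.91690647 144.43514178  31.51298826]]
```

View pics/m5.png

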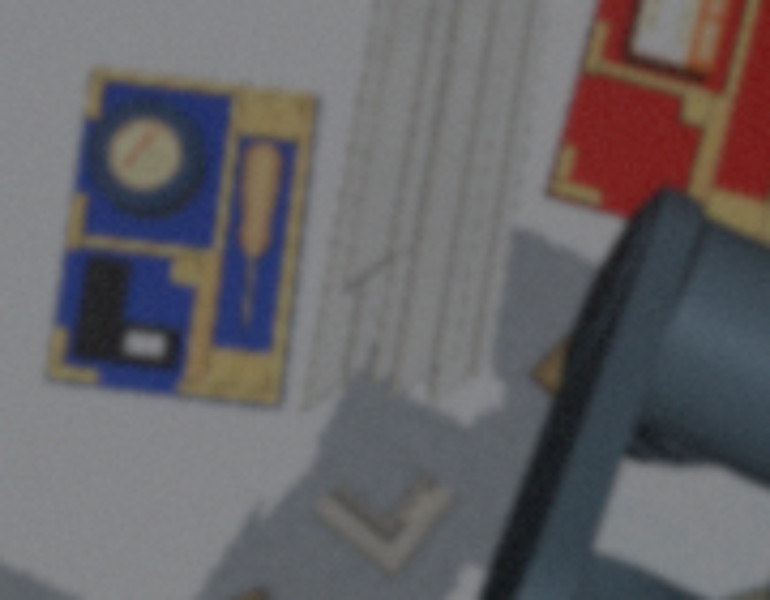

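Blue kit is complete, with the awl lying in the slot. Now the gilt sample.

apply_moves(
  moves=[
    {"jaw": 0.55,"offset": [-1,0.5,25],"rot": [0,0,0]},
    {"jaw": 0.55,"offset": [0,0,25],"rot": [0,0,0]},
    {"jaw": 0.55,"offset": [0,0,11],"rot": [0,0,0]},
    {"jaw": 0.55,"offset": [0,0,0],"rot": [0,0,0]},
    {"jaw": 0.55,"offset": [0,0,0],"rot": [0,0,0]},
  ],
)

```text
time_s: 35.88
eef_pos: [0.4281, -0.0722, -0.0151]
eef_rot: [0.001, 0.923, 0.384, 0.001]
wrist_force: [-0.1, 0.4, -0.1]
opening: 0.546
grasp_force: 0.0
```

apply_moves(
  moves=[
    {"jaw": 0.55,"offset": [-1,-3,0],"rot": [0,0,0]},
    {"jaw": 0.55,"offset": [0,0,6],"rot": [0,0,0]},
    {"jaw": 0.55,"offset": [0,0,2],"rot": [0,0,0]},
    {"jaw": 0.55,"offset": [0,0,0],"rot": [0,0,0]},
    {"jaw": 0.2,"offset": [0,0,0],"rot": [0,0,0]},
  ],
)

```text
time_s: 36.5
eef_pos: [0.4244, -0.0705, -0.024]
eef_rot: [-0.0, 0.923, 0.384, -0.0]
wrist_force: [-0.1, -0.3, -0.2]
opening: 0.35
grasp_force: 0.0
```

apply_moves(
  moves=[
    {"jaw": 0.2,"offset": [0,0,0],"rot": [0,0,0]},
    {"jaw": 0.2,"offset": [0,0,0],"rot": [0,0,0]},
    {"jaw": 0.2,"offset": [0,0,0],"rot": [0,0,0]},
    {"jaw": 0.2,"offset": [0,0,0],"rot": [0,0,0]},
    {"jaw": 0.2,"offset": [0,0,0],"rot": [0,0,0]},
  ],
)

```text
time_s: 37.12
eef_pos: [0.4245, -0.0706, -0.0237]
eef_rot: [0.0, 0.923, 0.384, 0.0]
wrist_force: [-2.1, -0.0, 5.1]
opening: 0.286
grasp_force: 59.1
```

apply_moves(
  moves=[
    {"jaw": 0.2,"offset": [0,0,-20],"rot": [0,0,0]},
    {"jaw": 0.2,"offset": [0,0,-40],"rot": [0,0,0]},
    {"jaw": 0.2,"offset": [0,0,-38],"rot": [0,0,0]},
    {"jaw": 0.2,"offset": [0,0,0],"rot": [0,0,0]},
    {"jaw": 0.2,"offset": [0,0,0],"rot": [0,0,0]},
  ],
)

```text
time_s: 37.75
eef_pos: [0.4239, -0.0702, 0.0734]
eef_rot: [-0.0, 0.923, 0.384, -0.0]
wrist_force: [0.0, 0.0, -0.6]
opening: 0.28
grasp_force: 59.3
```

Run:
```python
from plan import *
x,y=loc(T['red'],-51-18,25-12);print(x,y)
plan((x,y,75,75.2,.2,5),(x,y,75,75.2,.2,1),(x,y,20,75.2,.2,2))
```

```text
567.5099810394576 -106.10553865057248
t 37.75 at [423.9 -70.2  73.4] psi 45.2 open 0.28 F [ 0.   0.  -0.6] g 59.3
--
0.2 [15.0, 25.5, -0.5] [0.0, 0.0, -6.0]
0.2 [12.5, 27.0, 0.0] [0.0, 0.0, -6.0]
0.2 [9.5, 28.0, -0.5] [0.0, 0.0, -6.0]
0.2 [6.5, 28.5, -0.5] [0.0, 0.0, -6.0]
0.2 [3.5, 29.5, 0.0] [0.0, 0.0, -6.0]
--
0.2 [0.0, 0.0, 0.0] [0.0, 0.0, 0.0]
0.2 [0.0, 0.0, 27.5] [0.0, 0.0, 0.0]
0.2 [0.0, 0.0, 27.5] [0.0, 0.0, 0.0]
```

apply_moves(
  moves=[
    {"jaw": 0.2,"offset": [15,25.5,0],"rot": [0,0,-6]},
    {"jaw": 0.2,"offset": [12.5,27,0],"rot": [0,0,-6]},
    {"jaw": 0.2,"offset": [9.5,28,0],"rot": [0,0,-6]},
    {"jaw": 0.2,"offset": [6.5,28.5,0],"rot": [0,0,-6]},
    {"jaw": 0.2,"offset": [3.5,29.5,0],"rot": [0,0,-6]},
  ],
)

```text
time_s: 38.38
eef_pos: [0.5672, -0.1062, 0.0714]
eef_rot: [-0.002, 0.791, 0.611, -0.001]
wrist_force: [0.6, -0.2, -0.5]
opening: 0.283
grasp_force: 59.3
```

apply_moves(
  moves=[
    {"jaw": 0.2,"offset": [0,0,0],"rot": [0,0,0]},
    {"jaw": 0.2,"offset": [0,0,27],"rot": [0,0,0]},
    {"jaw": 0.2,"offset": [0,0,27],"rot": [0,0,0]},
    {"jaw": 0.2,"offset": [0,0,0],"rot": [0,0,0]},
    {"jaw": 0.2,"offset": [0,0,0],"rot": [0,0,0]},
  ],
)

```text
time_s: 39.0
eef_pos: [0.5674, -0.1064, 0.0201]
eef_rot: [-0.0, 0.793, 0.61, -0.0]
wrist_force: [0.4, -0.1, -0.5]
opening: 0.282
grasp_force: 59.3
```

Run:
```python
from plan import *
from fit import *
plan((567.5,-106.1,-14,75.2,.2,3))
p,d=ctrl.camera('top');cv2.imwrite('pics/m6.png',cv2.resize(p[120:230,280:420],(764,600))[:,:,::-1])
```

```text
t 39.0 at [ 567.4 -106.4   20.1] psi 75.1 open 0.282 F [ 0.4 -0.1 -0.5] g 59.3
--
0.2 [0.0, 0.0, 11.5] [0.0, 0.0, 0.0]
0.2 [0.0, 0.0, 11.0] [0.0, 0.0, 0.0]
0.2 [0.5, 0.0, 11.5] [0.0, 0.0, 0.0]
```

View pics/m6.png

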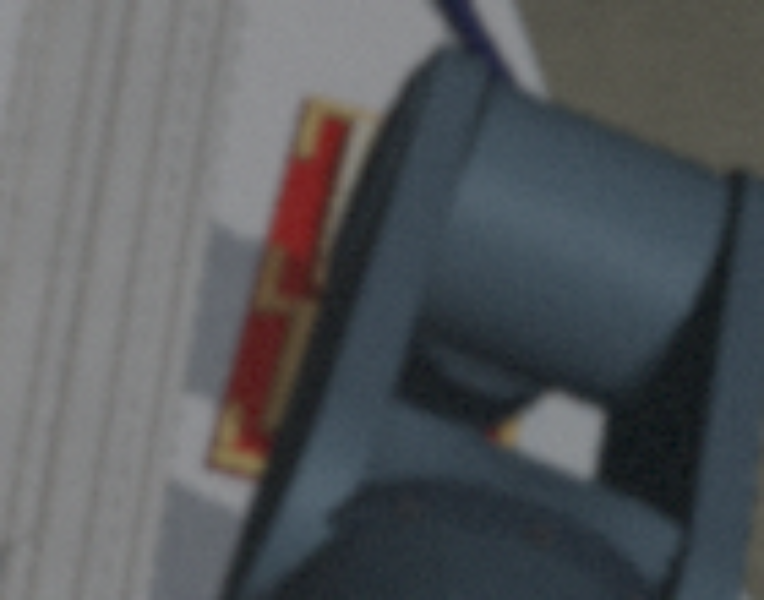

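The arm hides most of the nest; the gilt leg shows at crop (285,350). The position agrees with the plan, so I'll lower it.

apply_moves(
  moves=[
    {"jaw": 0.2,"offset": [0,0,18],"rot": [0,0,0]},
    {"jaw": 0.2,"offset": [0,0,12],"rot": [0,0,0]},
    {"jaw": 0.2,"offset": [0,0,5],"rot": [0,0,0]},
    {"jaw": 0.2,"offset": [0,0,1],"rot": [0,0,0]},
    {"jaw": 0.2,"offset": [0,0,0],"rot": [0,0,0]},
  ],
)

```text
time_s: 39.67
eef_pos: [0.568, -0.1066, -0.0159]
eef_rot: [0.0, 0.792, 0.61, 0.0]
wrist_force: [-1.0, 0.0, -0.3]
opening: 0.288
grasp_force: 59.3
```

apply_moves(
  moves=[
    {"jaw": 0.2,"offset": [0,0,1],"rot": [0,0,0]},
    {"jaw": 0.2,"offset": [0,0,1],"rot": [0,0,0]},
    {"jaw": 0.2,"offset": [0,0,0.5],"rot": [0,0,0]},
    {"jaw": 0.2,"offset": [0,0,0],"rot": [0,0,0]},
    {"jaw": 0.2,"offset": [0,0,0],"rot": [0,0,0]},
  ],
)

```text
time_s: 40.3
eef_pos: [0.5678, -0.1065, -0.0184]
eef_rot: [0.0, 0.792, 0.61, 0.0]
wrist_force: [0.0, 0.0, -0.6]
opening: 0.289
grasp_force: 59.5
```

Release, lift, and swing back clear for a last check.

apply_moves(
  moves=[
    {"jaw": 0.2,"offset": [0,0,0.5],"rot": [0,0,0]},
    {"jaw": 0.48,"offset": [0,0,0],"rot": [0,0,0]},
    {"jaw": 0.48,"offset": [0,0,0],"rot": [0,0,0]},
    {"jaw": 0.48,"offset": [0,0,0],"rot": [0,0,0]},
    {"jaw": 0.48,"offset": [0,0,-10],"rot": [0,0,0]},
  ],
)

```text
time_s: 40.92
eef_pos: [0.567, -0.1062, -0.0095]
eef_rot: [-0.001, 0.792, 0.61, -0.0]
wrist_force: [0.9, 0.5, -0.5]
opening: 0.477
grasp_force: 0.0
```

apply_moves(
  moves=[
    {"jaw": 0.48,"offset": [0,0,-30],"rot": [0,0,0]},
    {"jaw": 0.48,"offset": [0,0,-40],"rot": [0,0,0]},
    {"jaw": 0.48,"offset": [0,0,-40],"rot": [0,0,0]},
    {"jaw": 0.48,"offset": [-50,-25,0],"rot": [0,0,0]},
    {"jaw": 0.48,"offset": [-50,-25,0],"rot": [0,0,0]},
  ],
)

```text
time_s: 41.55
eef_pos: [0.4939, -0.1912, 0.1026]
eef_rot: [0.001, 0.792, 0.611, 0.0]
wrist_force: [0.0, -0.8, 0.1]
opening: 0.486
grasp_force: 0.0
```

apply_moves(
  moves=[
    {"jaw": 0.48,"offset": [-50,-25,0],"rot": [0,0,0]},
    {"jaw": 0.48,"offset": [-50,-25,0],"rot": [0,0,0]},
    {"jaw": 0.48,"offset": [-50,-25,0],"rot": [0,0,0]},
    {"jaw": 0.48,"offset": [0,0,0],"rot": [0,0,0]},
    {"jaw": 0.48,"offset": [0,0,0],"rot": [0,0,0]},
  ],
)

```text
time_s: 42.18
eef_pos: [0.3831, -0.3162, 0.1014]
eef_rot: [0.0, 0.793, 0.609, 0.0]
wrist_force: [0.3, 0.5, 0.2]
opening: 0.481
grasp_force: 0.0
```

Run:
```python
from plan import *
from fit import *
p,d=ctrl.camera('top');W,C=allpts(p,d);n=lambda c,r:np.hypot(W[:,0]-c[0],W[:,1]-c[1])<r
cv2.imwrite('pics/m7.png',cv2.resize(p[120:300,190:430],(800,600))[:,:,::-1])
def go(nm,k,c,sel,yaw,tray):
    r=fit(W[sel][:,:2],k,c,yaw);x=r.x
    if tray:
        t=T[tray];a=np.radians(-t[2]);dx,dy=x[0]-t[0],x[1]-t[1];print(nm,'tray',np.round([dx*np.cos(a)-dy*np.sin(a),dx*np.sin(a)+dy*np.cos(a),x[2]-t[2]],1),'z',np.percentile(W[sel][:,2],[5,50,95]).round(),round(r.fun,2))
    else:print(nm,x)
z=W[:,2]
sat=(C[:,1]>.55*C[:,0])
go('gilt','L',(588,-99),n((588,-99),44)&(z>17)&(z<35),(-15,),'red')
go('black','L',(476,208),n((476,208),44)&(z>17)&(z<35)&(C.max(1)<75),(-5,),'blue')
go('box','box',(676,-126),n((676,-126),60)&(z>24)&(z<50),(75,),'red')
go('tin','tin',(567,197),n((567,197),60)&(z>30)&(z<50),(0,),'blue')
go('awl','awl',(520,136),n((550,133),50)&(z>18)&(z<40)&(abs(W[:,1]-134)<22),(-95,),'blue')
go('silver','L',(365,54),n((360,50),60)&(z>8)&(z<25),(51,),None)
```

```text
gilt tray [-51.2  25.5   0.6] z [18. 22. 26.] 2.31
black tray [-50.2  26.8  -2.2] z [18. 22. 26.] 2.62
box tray [41.6 21.2 89.7] z [31. 35. 38.] 1.85
tin tray [43.  26.2 11.2] z [36. 40. 43.] 1.85
awl tray [  1.2 -44.3 -86.9] z [20. 26. 30.] 2.38
silver [365.08524056  53.66686868  53.02702614]
```

View pics/m7.png

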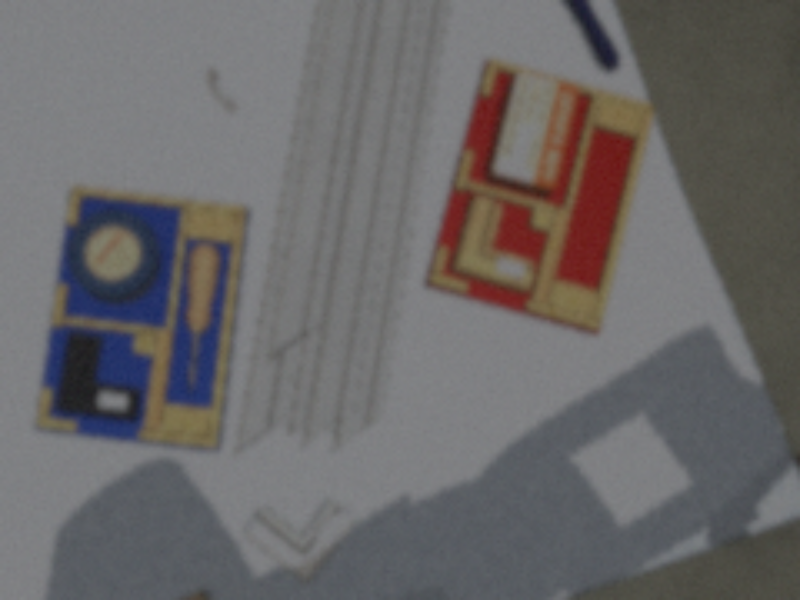

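All five are in their pockets and flat: sample tops at about 22 mm, box 35, tin 40. The silver sample hasn't moved.

```bash
python3 -c "
from bench import ctrl
print(ctrl.hand_in())"
```

```text
the job is handed in; nothing more can be done
None
```

Both kits are made up and handed in: a last top view at 42 s of the 128 s showed all five things flat in their pockets and the silver sample unmoved, but the hand-in returned no verdict.

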